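# Clamp the telescopic clean-out rod, draw it out until it clicks, and release it

### The job

Get the telescopic clean-out rod ready for use: lay its square sleeve in the saddles of the clamp cradle with the flange between the front saddle and the lever, and push the cradle's lever fully down across the sleeve to lock it in. Then take the black pull knob and draw the inner rod out until the lock button clicks up through the sleeve, and swing the lever back up to upright or beyond. Leave the drawn-out rod lying in the cradle, free to be lifted out, and do not disturb the other things on the board.

Things in the scene. Friction and masses are not known exactly. Their poses are not given: they have to be found in the camera images.
- sleeve_mid (a point): Grasping place of the loose telescopic rod, on its sleeve's axis, half-way up (12 mm above the raised metal board it lies on, whose top is 56 mm above z = 0). The sleeve is a plain steel square tube 24 x 24 mm, from 75 mm behind this point (closed end) to 85 mm ahead. x runs along it towards the pull knob, z is up. The whole rod weighs about 0.37 kg and is 205 mm long when shut.
- flange (a point): Centre of the dark flange round the sleeve, 61 mm ahead of sleeve_mid on the sleeve's axis: 8 mm thick along the sleeve, 36 mm wide, flush with the sleeve's underside and standing 12 mm above its top. Axes as sleeve_mid. The hole for the lock button is in the sleeve's top, 22 mm behind this point.
- pull_knob (a point): Centre of the round black pull knob on the outer end of the inner rod: 22 mm diameter, 42 mm long along the rod, on the sleeve's axis, 109 mm ahead of sleeve_mid when the rod is shut. x points outwards along the rod, the way to pull.
- inner_rod (a joint): How far the inner rod is drawn out of the sleeve, m: 0 shut, end stop at 0.081. Stiff: takes about 5 N to draw, and stays where it is left. The button meets its hole at 0.080.
- lock_button (a joint): Rise of the spring button that rides on the inner rod, m: about 0 while it is held down inside the sleeve, about 0.0075 once it has snapped up through the hole, where it locks the rod out.
- cradle_seat (a point): Point in the fixed clamp cradle where the sleeve's axis lies when seated, 24 mm above the board. x runs along the saddles towards the lever, the way the pull knob must point; y is to the left of that, z up. Seated, sleeve_mid is 5 mm behind this point and the flange 56 mm ahead, between the front saddle and the lever's arm (arm: 65 to 75 mm ahead). Base plate 4 mm thick, x -80 to 88 mm.
- front_saddle (a point): Centre of the front one of two U-shaped dark steel saddles, 34 mm ahead of cradle_seat, on the seated sleeve's axis; axes as cradle_seat. Inside width 30 mm; walls reach 2 mm and flared tops 12 mm above the axis. It is 20 mm long; the rear saddle, 41 mm long, is centred 88.5 mm behind it. In the 58 mm gap between them fingers can hold the sleeve, down to 20 mm below its axis.
- lever_hinge (a point): Centre of the lever's hinge on the cradle: 70 mm ahead of cradle_seat in its x, 35 mm to its left (+y, towards the robot), 19 mm above it. The hinge axis is parallel to the saddles; axes as cradle_seat. 46 mm tall hinge cheeks stand on both sides of it. Note: glass cabinet doors overhang the back of the board, beyond x = 0.70 m above z = 0.3 m.
- lever_grip (a point): Centre of the black grip at the lever's end, 85 mm from the hinge; the grip is 34 mm long along the lever, 16 mm wide along the hinge axis and 14 mm thick. Fully down the lever lies level across the sleeve towards -y of cradle_seat, with 36 mm free under the grip.
- clamp_lever (a joint): Lever angle, rad: 0 leaning back 0.35 past upright, away from the saddles; 0.35 upright; 1.92 fully down (level, on its stop). So its angle above level is 1.92 minus this value. Friction 0.2 N m; it stays where it is left.
- dredger: Bystander: aluminium salt dredger, 68 mm diameter, 115 mm tall, at the back; origin under its centre.
- bottle_a: Bystander: brown vinegar bottle, 58 mm diameter, 206 mm tall, at the back left; origin under its centre.
- mug: Bystander: mug, 82 x 120 x 94 mm, at the back; origin under its centre.
- pot_a: Bystander: steel ramekin, 67 mm diameter, 52 mm tall, at the back; origin under its centre.
- pot_b: Bystander: steel ramekin, 67 mm diameter, 52 mm tall, to the right of the cradle; origin under its centre.
- dip_tub: Bystander: lidded dip tub, 66 x 73 x 37 mm, to the right of the cradle; origin under its centre.
- small_spoon: Bystander: spoon, 193 x 26 x 15 mm, lying at the left edge of the board; origin under its centre.
- pen: Bystander: marker pen, 134 x 17 x 17 mm, lying at the front left edge of the board; origin under its centre.

How it is judged:
On the way, in this order (a step that is already met when the one before it is completed fails the run):
1. the sleeve lies seated in the cradle, the inner rod still shut, and the lever is pushed fully down (value of joint clamp_lever above 1.82 rad and value of joint inner_rod below 0.015 m and x of sleeve_mid in the frame of cradle_seat between -0.02 and 0.008 m and y of sleeve_mid in the frame of cradle_seat between -0.005 and 0.005 m and z of sleeve_mid in the frame of cradle_seat below 0.004 m), for 0.2 s.
2. with the lever still down, the inner rod is drawn out until the lock button has snapped up (value of joint clamp_lever above 1.75 rad and value of joint inner_rod above 0.074 m and value of joint lock_button above 0.005 m), for 0.2 s.
At the end, for the whole second after the job is handed in: The lever stands upright or leans back (joint under 0.5 rad), the inner rod is drawn out at least 74 mm with the lock button up by more than 5 mm, and the sleeve lies at rest in both saddles (within 20 mm along them, 6 mm across and 5 mm in height of its seat) (value of joint clamp_lever below 0.5 rad and value of joint inner_rod above 0.074 m and value of joint lock_button above 0.005 m and x of sleeve_mid in the frame of cradle_seat between -0.025 and 0.015 m and y of sleeve_mid in the frame of cradle_seat between -0.006 and 0.006 m and z of sleeve_mid in the frame of cradle_seat below 0.005 m and linear speed of sleeve below 0.02 m/s); the robot touches nothing.
It fails at once if a bystander is pushed more than 30 mm or knocked over (distance of any of dredger, bottle_a, mug, pot_a, pot_b, dip_tub, small_spoon, pen from where it was at the start of the episode above 0.03 m or angle between any of dredger, bottle_a, mug, pot_a, pot_b, dip_tub's own z axis and vertical above 0.6 rad).
It also fails if it takes over 72 s, if anything falls off the work surface, if the arm or the gripper's body presses on something with over 40 N, if the wrist force passes 120 N, or if a joint passes its speed limit or range.

### The arm

A 7-joint arm with a two-finger parallel gripper is mounted at the origin on a cart in front of the work surface, level with it; the furniture and walls round the work are solid. World frame = base frame: x ahead of the robot, y to its left, z up, the work surface at z = 0. Lengths are in m, angles in rad, forces in N, time in s.
With the tool pointing down it reaches from about 0.425 to 0.925 m from the base axis. Payload 6.8 kg.
Tool frame: the origin (TCP) lies midway between the tips of the shut fingers; the grasp point (between the pads) lies 19 mm behind it; x points along the fingers, z is the direction in which the jaws open and shut, and the axes are right-handed (so a half turn about x gives the same grasp; the last joint's range is limited). The gripper opens to 85 mm and grips with 20 to 120 N. Pads are 22 mm wide; open, the fingers measure 114 mm over their backs; the gripper's body (76 mm by 85 mm) begins 54 mm behind the grasp point. The pads swing forward as they close: fully open they stand 13 mm farther back than shut.
Start: joints at [1.112, 0.477, 0.022, 1.555, -0.011, 1.109, -0.083], TCP at [0.232, -0.634, 0.231] pointing down, gripper open.
Joint ranges: [-2.96, 2.96], [-0.34, 2.1], [-1.41, 1.46], [0.24, 2.44], [-1.37, 4.51], [0.17, 1.92], [-2.96, 2.96]. Speed limits (rad/s): [2.39, 2.39, 3.14, 3.14, 3.14, 3.14, 3.14].

### API

Orientations are given as a unit quaternion [w, x, y, z].
In Python, from station import bot gives the robot as it stands. The module is installed in compiled form; this text tells all that it offers.
- The arm moves only by the shell command python3 -m jog 'ROWS' [FORCE]. ROWS is text: rows parted by semicolons, each of 7 numbers parted by spaces: the shift along the tool's x, y, z in mm, then the turn, a rotation vector about the tool's x, y, z in units of 6 degrees (1.0 is 6 degrees), then the finger opening in mm, from 0 to 85.4. A call has 1 to 5 rows; each row shifts and turns the commanded pose from where the row before left it, along the tool's axes as they then stand; what a row does not reach is not made up. A row lasts 1/10 s, in which the tool goes at most 50 mm and 8.59 degrees, less where a joint would pass 70% of its speed; a pose out of reach is approached as far as the arm can. A call with a gripper value outside its range is refused whole. The fingers move at their own pace and stop on an object; FORCE is the grip in N (left out, the last holds). Time passes only in rows, so rows that do not move let the fingers close. It gives the time, the measured TCP pose, the force and the opening at its end, in the units of the state.
- bot.get_obs(): the state, without advancing time (a new reading comes with each control period).
- bot.read_camera(name): name is "scene" or "top"; returns (picture, depth): 480x640x3 uint8, red, green, blue; 480x640 float32, m along the optical axis (not along the pixel's ray), 0 where there is no reading.
- bot.calibration(name): a dict with "fx", "fy", "cx", "cy" (pixels), "T" (4x4, takes a point from camera to world coordinates). Camera axes: x right, y up, looking along -z (the intrinsics and any distortion apply to the point x, -y, -z); pixel columns grow to the right and rows downward; lengths in m; the calibration is good to about 2 mm. A picture is of the moment at which its call begins. calibration takes no time and is no camera call.
- bot.hand_in(): hands the job in, once; it reports no verdict.
The state is a dict: "t": time; "q": joint angles; "joint_vel": joint speeds; "joint_torque": joint torques, N m; "eef_pos": TCP position; "tool_rot": TCP orientation; "contact_force": force on the tool from outside, world axes, zero at the start; "torque": the same for the moment, N m; "gripper_width": opening from 0.0 (shut) to 1.0 (fully open).
Only numpy, scipy, OpenCV 4.12 (cv2) and the standard library are available. Lean on these libraries where they do the work, as an engineer would, in place of code of your own. Each camera call takes 0.05 s, during which the arm holds its last target.

## Working session

There is one attempt and no reset: what is moved stays moved. The work goes in short steps, Python scripts to look and compute and a shell command to move; the robot and the scene stay as the last step left them, time stands still between calls to the robot, and variables do not carry over. Pictures are saved under pics/ and viewed, and the job is handed in when it is done.

```bash
mkdir -p pics; ls
python3 - <<'E'
from station import bot
import cv2,numpy as np
print(bot.get_obs())
for n in("scene","top"):
    im,d=bot.read_camera(n); cv2.imwrite(f"pics/{n}0.png",im[:,:,::-1]); np.savez(f"{n}0.npz",im=im,d=d)
    c=bot.calibration(n); print(n,c)
E
```

```text
pics
{'t': 0.0, 'q': array([ 1.11190474,  0.47780096,  0.02232297,  1.55646711, -0.0114958 ,
        1.10933802, -0.08309765]), 'joint_vel': array([-0.00062192,  0.00073638,  0.00017796,  0.00032415, -0.0008863 ,
        0.00173799,  0.00077074]), 'joint_torque': array([ 3.31865604e-04, -5.96441960e+01,  1.60829745e+00, -2.81195372e+01,
        1.25467975e-02,  9.21240920e-03, -1.95803676e-05]), 'eef_pos': array([ 0.23173962, -0.63331903,  0.23031823]), 'tool_rot': array([ 0.57901298,  0.40540909,  0.58015836, -0.40472672]), 'contact_force': array([-0.92523904,  0.36878893, -0.35344193]), 'torque': array([0.00426508, 0.04347635, 0.03195624]), 'gripper_width': 0.9983552946129128}
scene {'fx': 527.365637033166, 'fy': 527.365637033166, 'cx': 318.91421468150645, 'cy': 236.2054402851538, 'T': array([[-5.05689594e-01,  6.07660662e-01, -6.12394117e-01,
        -4.90303557e-03],
       [-8.62715501e-01, -3.56196456e-01,  3.58951320e-01,
         2.91813790e-01],
       [-1.20171132e-05,  7.09839844e-01,  7.04363113e-01,
         7.78130275e-01],
       [ 0.00000000e+00,  0.00000000e+00,  0.00000000e+00,
         1.00000000e+00]])}
top {'fx': 552.9064740435725, 'fy': 552.9064740435725, 'cx': 316.37635290185415, 'cy': 238.8676277155303, 'T': array([[-0.16484568,  0.86677932, -0.4706586 ,  0.07971233],
       [-0.98631412, -0.14642267,  0.07579481,  0.05656944],
       [-0.00321771,  0.47671167,  0.87905383,  1.08183849],
       [ 0.        ,  0.        ,  0.        ,  1.        ]])}
```

View pics/scene0.png

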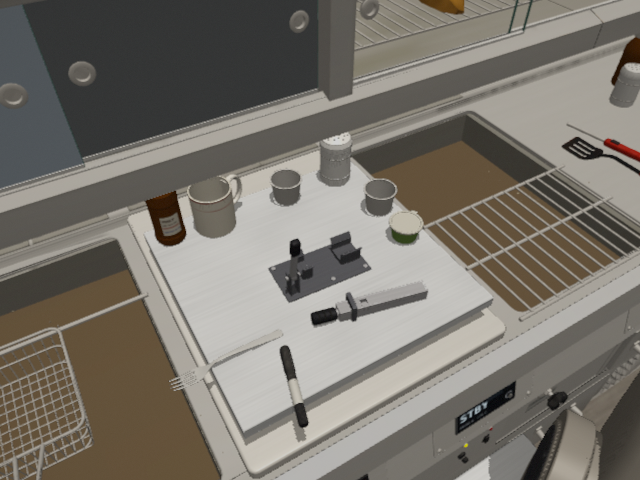

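View pics/top0.png

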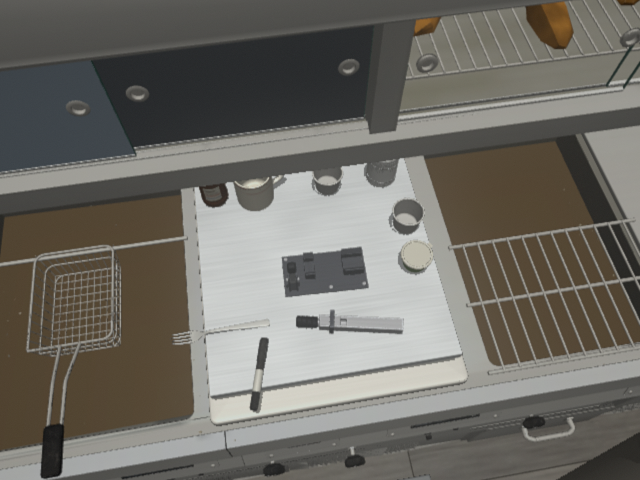

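Both views show the rod (knob left) in front of the cradle (lever on left). The knob is near (308,322) in top and the base plate near (325,272). I'll zoom in for accurate pixels.

```bash
cat > h.py <<'E'
import numpy as np,cv2
from station import bot
def ray(n,u,v):
    c=bot.calibration(n);T=np.array(c["T"])
    d=np.array([(u-c["cx"])/c["fx"],-(v-c["cy"])/c["fy"],-1.0])
    return T[:3,3],T[:3,:3]@d
def onz(n,u,v,z):
    o,d=ray(n,u,v); return o+d*(z-o[2])/d[2]
def proj(n,p):
    c=bot.calibration(n);T=np.array(c["T"]); q=T[:3,:3].T@(np.asarray(p)-T[:3,3])
    return c["cx"]-c["fx"]*q[0]/q[2], c["cy"]+c["fy"]*q[1]/q[2]
def tri(a,b):
    o1,d1=ray(*a);o2,d2=ray(*b)
    s=np.linalg.lstsq(np.c_[d1,-d2],o2-o1,rcond=None)[0]
    p,q=o1+s[0]*d1,o2+s[1]*d2
    return (p+q)/2,np.linalg.norm(p-q)
def crop(n,im,x0,y0,x1,y1,k,name):
    c=cv2.resize(im[y0:y1,x0:x1,::-1],None,fx=k,fy=k,interpolation=cv2.INTER_CUBIC)
    for x in range((x0+9)//10*10,x1,10): cv2.line(c,(int((x-x0)*k),0),(int((x-x0)*k),6 if x%50 else 14),(0,0,255),1)
    for y in range((y0+9)//10*10,y1,10): cv2.line(c,(0,int((y-y0)*k)),(6 if y%50 else 14,int((y-y0)*k)),(0,0,255),1)
    cv2.imwrite("pics/"+name,c)
E
python3 - <<'E'
from h import *
t=np.load("top0.npz")["im"];s=np.load("scene0.npz")["im"]
crop("top",t,275,235,415,340,5.6,"tc.png")
crop("scene",s,260,225,440,335,4.4,"sc.png")
E
```

```text
(no output)
```

View pics/tc.png

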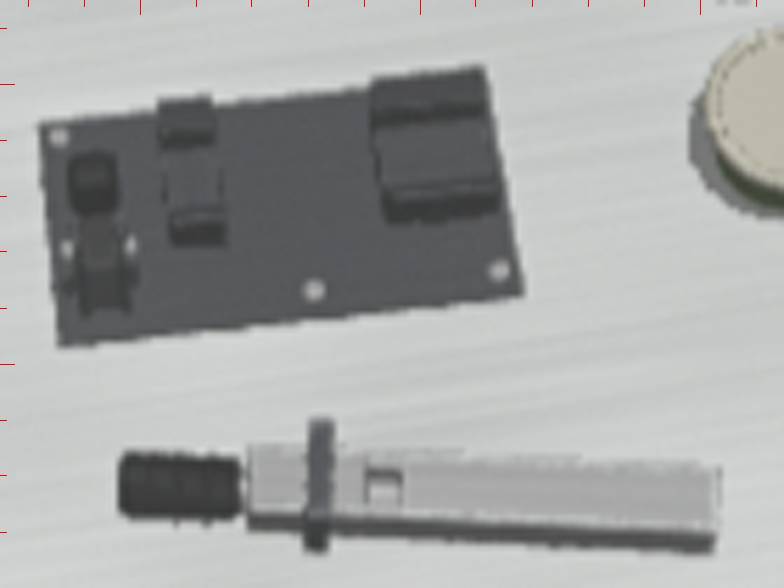

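View pics/sc.png

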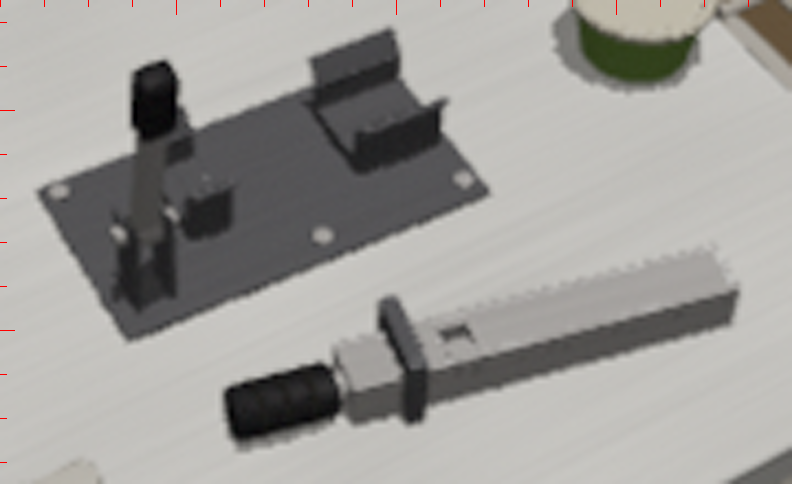

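The crops show clear edges: the base plate corners, the rod's front top edge, the flange and the knob. I'll cast those to points.

Run:
```python
from h import *
np.set_printoptions(precision=4,suppress=True)
T=lambda x,y:("top",275+(x+.5)/5.6-.5,235+(y+.5)/5.6-.5)
S=lambda x,y:("scene",260+(x+.5)/4.4-.5,225+(y+.5)/4.4-.5)
def sh(nm,l,z):
    for a in l:print(nm,a[0],onz(*a,z))
sh("plate LB(lever,far)",[T(40,124),S(38,192)],.060)
sh("plate lever,near",[T(59,347),S(131,341)],.058)
sh("plate rear,near",[T(523,295),S(489,191)],.059)
sh("hole rear near",[T(499,270),S(463,179)],.060)
sh("hole mid near",[T(314,289),S(322,235)],.060)
sh("hole lever far",[T(59,136),S(59,190)],.060)
sh("sleeve front top edge knobend",[T(248,514),S(352,385)],.080)
sh("sleeve front top edge closed",[T(713,536),S(738,291)],.080)
sh("sleeve bot front knobend",[T(248,530),S(352,423)],.056)
sh("sleeve bot front closed",[T(713,553),S(732,324)],.056)
sh("sleeve far top closed",[S(713,243),T(718,467)],.080)
sh("knob tip ctr",[T(121,484)],.068);sh("knob inner",[T(240,486)],.068)
for nm,a,b in[("grip top",T(93,160),S(153,68)),("grip c",T(94,182),S(153,100)),("hingeL",T(68,247),S(118,233)),("hingeR",T(130,245),S(171,213))]:print(nm,tri(a,b))
```

```text
plate LB(lever,far) top [0.5973 0.046  0.06  ]
plate LB(lever,far) scene [0.5946 0.0474 0.06  ]
plate lever,near top [0.5092 0.0513 0.058 ]
plate lever,near scene [0.5079 0.0502 0.058 ]
plate rear,near top [ 0.501  -0.1156  0.059 ]
plate rear,near scene [ 0.5014 -0.1146  0.059 ]
hole rear near top [ 0.5116 -0.109   0.06  ]
hole rear near scene [ 0.5117 -0.1085  0.06  ]
hole mid near top [ 0.5154 -0.042   0.06  ]
hole mid near scene [ 0.5152 -0.0418  0.06  ]
hole lever far top [0.5913 0.0398 0.06  ]
hole lever far scene [0.5912 0.0394 0.06  ]
sleeve front top edge knobend top [ 0.4289 -0.0033  0.08  ]
sleeve front top edge knobend scene [ 0.4323 -0.0038  0.08  ]
sleeve front top edge closed top [ 0.3952 -0.1568  0.08  ]
sleeve front top edge closed scene [ 0.395  -0.1565  0.08  ]
sleeve bot front knobend top [ 0.4316 -0.0038  0.056 ]
sleeve bot front knobend scene [ 0.4321 -0.0045  0.056 ]
sleeve bot front closed top [ 0.3968 -0.1605  0.056 ]
sleeve bot front closed scene [ 0.3968 -0.1593  0.056 ]
sleeve far top closed scene [ 0.4192 -0.1634  0.08  ]
sleeve far top closed top [ 0.4189 -0.1644  0.08  ]
knob tip ctr top [0.4511 0.0373 0.068 ]
knob inner top [ 0.4435 -0.003   0.068 ]
grip top (array([0.5128, 0.0325, 0.1964]), np.float64(6.762616768656791e-05))
grip c (array([0.5129, 0.033 , 0.1801]), np.float64(0.0002424849219398727))
hingeL (array([0.5291, 0.0431, 0.0974]), np.float64(0.0005426859211807251))
hingeR (array([0.5247, 0.0219, 0.1011]), np.float64(0.0002635109345357343))
```

```bash
cat >> h.py <<'E'
from scipy.spatial.transform import Rotation as R
np.set_printoptions(precision=4,suppress=True)
def pose():
    o=bot.get_obs(); q=o["tool_rot"]; return o,np.array(o["eef_pos"]),R.from_quat([q[1],q[2],q[3],q[0]])
def go(p,jaw):
    """remaining turn (6deg units, tool frame) and then shift (mm, tool axes AFTER the turn) to tcp p, x down, z along jaw"""
    o,e,r=pose()
    x=np.array([0,0,-1.]);z=np.array([jaw[0],jaw[1],0.]);z/=np.linalg.norm(z)
    if z@r.as_matrix()[:,2]<0:z=-z
    M=np.c_[x,np.cross(z,x),z]
    print("t",round(o["t"],2),"eef",e,"w",round(float(o["gripper_width"])*85.4,1),"F",o["contact_force"],"\nturn",(r.inv()*R.from_matrix(M)).as_rotvec()/np.deg2rad(6),"shift after",M.T@(np.array(p)-e)*1000,"shift now",r.as_matrix().T@(np.array(p)-e)*1000)
    print("q",o["q"])
rx=np.array([.2197,.9756]);rl=np.array([-.9756,.2197]); mid=np.array([.4247,-.089])
E
python3 - <<'E'
from h import *
T=lambda x,y:("top",275+(x+.5)/5.6-.5,235+(y+.5)/5.6-.5)
S=lambda x,y:("scene",260+(x+.5)/4.4-.5,225+(y+.5)/4.4-.5)
for nm,a in[("far flare",[T(371,80),T(485,68),S(311,58),S(392,30)]),("near flare",[T(387,190),T(500,178),S(357,128),S(443,98)]),
 ("front sad far",[T(158,99),T(212,97)]),("front near",[T(168,215),T(224,212),S(184,196),S(234,180)])]:
    for b in a: print(nm,b[0],onz(*b,.092))
print(pose()[2].as_matrix())
go([*mid,.15],rl)
E
```

```text
far flare top [ 0.5788 -0.0736  0.092 ]
far flare top [ 0.5768 -0.1151  0.092 ]
far flare scene [ 0.5775 -0.0738  0.092 ]
far flare scene [ 0.5745 -0.1121  0.092 ]
near flare top [ 0.5349 -0.0711  0.092 ]
near flare top [ 0.5328 -0.1114  0.092 ]
near flare scene [ 0.5336 -0.0691  0.092 ]
near flare scene [ 0.5301 -0.1086  0.092 ]
front sad far top [0.584  0.0032 0.092 ]
front sad far top [ 0.5816 -0.0161  0.092 ]
front near top [0.5381 0.0067 0.092 ]
front near top [ 0.536  -0.0129  0.092 ]
front near scene [0.5369 0.0095 0.092 ]
front near scene [ 0.5342 -0.0118  0.092 ]
[[-0.0007  0.9391  0.3437]
 [ 0.0015  0.3437 -0.9391]
 [-1.     -0.0001 -0.0017]]
t 0.1 eef [ 0.2318 -0.6334  0.2304] w 85.4 F [ 0.3203 -0.0259  0.294 ] 
turn [-9.5343 -0.0152 -0.0069] shift after [ 80.42   573.4655  68.6113] shift now [  81.1183  368.288  -444.7712]
q [ 1.1119  0.4777  0.0224  1.5564 -0.0115  1.1093 -0.0831]
```

The saddle edges agree with the hinge estimate: the seat is at about (0.558, -0.039) with axis (0.051, 0.999). Next I turn and approach the rod.

```bash
python3 -m jog '0 0 0 -1.36 0 0 60;0 0 0 -1.36 0 0 60;0 0 0 -1.36 0 0 60;0 0 0 -1.36 0 0 60;0 0 0 -1.36 0 0 60' && python3 -m jog '0 0 0 -1.36 0 0 60;0 0 0 -1.36 0 0 60;0 40 0 0 0 0 60;0 40 0 0 0 0 60;0 40 0 0 0 0 60'
python3 - <<'E'
from h import *
go([*mid,.15],rl)
E
```

```text
t: 0.6
eef_pos: [0.2318, -0.6335, 0.2307]
tool_rot: [0.685, 0.176, 0.685, -0.175]
contact_force: [-0.7, -0.4, -0.3]
gripper_width: 0.7
t: 1.1
eef_pos: [0.2584, -0.5153, 0.2306]
tool_rot: [0.703, 0.079, 0.703, -0.079]
contact_force: [0.3, -0.3, 0.7]
gripper_width: 0.707
t 1.1 eef [ 0.2584 -0.5153  0.2306] w 60.4 F [ 0.3155 -0.3161  0.6894] 
turn [-0.0201 -0.0055 -0.0088] shift after [ 80.6147 452.3705  68.5539] shift now [ 80.9934 452.4391  67.6487]
q [ 1.1841  0.3291 -0.2325  1.7839  0.0861  1.0395  0.6963]
```

```bash
python3 -m jog '0 45 7 0 0 0 60;0 45 7 0 0 0 60;0 45 7 0 0 0 60;0 45 7 0 0 0 60;0 45 7 0 0 0 60' && python3 -m jog '0 45 7 0 0 0 60;0 45 7 0 0 0 60;10 45 7 0 0 0 60;20 45 6 0 0 0 60;20 45 6 0 0 0 60'
python3 - <<'E'
from h import *
go([*mid,.060],rl)
E
```

```text
t: 1.6
eef_pos: [0.3425, -0.3033, 0.2312]
tool_rot: [0.703, 0.079, 0.703, -0.079]
contact_force: [1.9, 0.5, 0.4]
gripper_width: 0.701
t: 2.1
eef_pos: [0.4249, -0.0915, 0.1811]
tool_rot: [0.703, 0.079, 0.702, -0.079]
contact_force: [0.9, -1.4, 0.5]
gripper_width: 0.707
t 2.1 eef [ 0.4249 -0.0915  0.1811] w 60.4 F [ 0.8869 -1.4495  0.547 ] 
turn [-0.0207  0.0144  0.0031] shift after [121.0851   2.4434  -0.7176] shift now [121.0831   2.481   -0.9059]
q [ 0.5945  0.1894 -0.5771  2.1257  0.1368  0.8599 -0.2875]
```

```bash
python3 -m jog '30 2.5 -0.7 0 0 0 60;30 0 0 0 0 0 60;30 0 0 0 0 0 60;15 0 0 0 0 0 60;10 0 0 0 0 0 60' && python3 -m jog '5 0 0 0 0 0 60;0 0 0 0 0 0 60'
python3 - <<'E'
from h import *
go([*mid,.060],rl)
im,d=bot.read_camera("scene");crop("s",im,250,150,450,300,4,"s1.png")
E
```

```text
t: 2.6
eef_pos: [0.4233, -0.0903, 0.0648]
tool_rot: [0.702, 0.079, 0.704, -0.078]
contact_force: [0.5, 0.4, -0.4]
gripper_width: 0.698
t: 2.8
eef_pos: [0.4243, -0.0905, 0.0612]
tool_rot: [0.703, 0.079, 0.703, -0.079]
contact_force: [0.5, 0.4, 1.2]
gripper_width: 0.704
t 2.8 eef [ 0.4243 -0.0905  0.0612] w 60.2 F [0.4875 0.3825 1.1949] 
turn [-0.015  -0.0031 -0.0001] shift after [1.1823 1.5324 0.1116] shift now [1.1823 1.5326 0.1096]
q [ 0.4901  0.3976 -0.4951  2.224   0.3367  0.5903 -0.478 ]
```

View pics/s1.png

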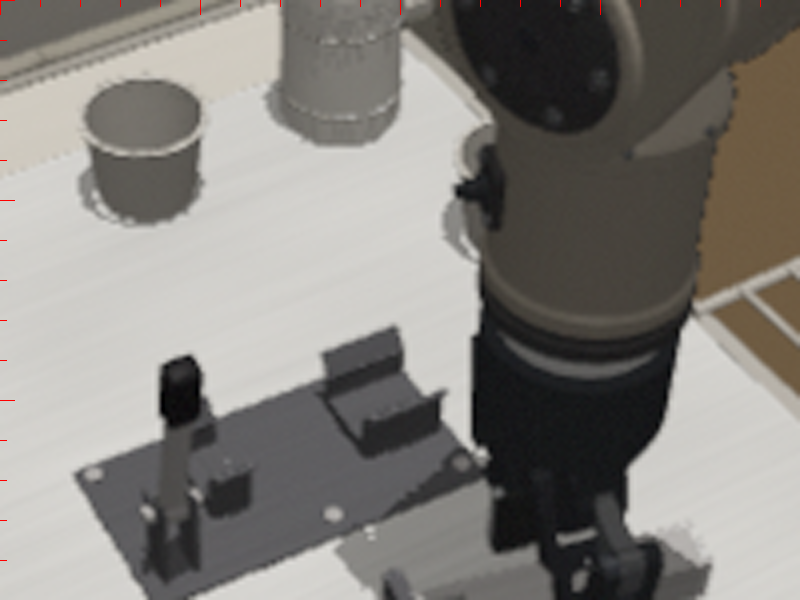

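The picture shows the fingers astride the sleeve behind the flange, at about (395,295) in full pixels. Closing at 60 N and lifting.

```bash
python3 -m jog '0 1.5 0 0 0 0 15;0 0 0 0 0 0 15;0 0 0 0 0 0 15;0 0 0 0 0 0 15;0 0 0 0 0 0 15' 60 && python3 -m jog '0 0 0 0 0 0 15;0 0 0 0 0 0 15;-10 0 0 0 0 0 15;-25 0 0 0 0 0 15;-25 0 0 0 0 0 15'
python3 - <<'E'
from h import *
cx=np.array([.051,.9987]);cl=np.array([-.9987,.051]);seat=np.array([.558,-.0388])
go([*(seat-.005*cx),.125],cl)
im,d=bot.read_camera("scene");crop("s",im,250,180,450,330,4,"s2.png")
E
```

```text
t: 3.35
eef_pos: [0.4251, -0.0891, 0.0621]
tool_rot: [0.703, 0.079, 0.702, -0.079]
contact_force: [-1.4, 1.2, 6.8]
gripper_width: 0.263
t: 3.85
eef_pos: [0.4237, -0.0888, 0.122]
tool_rot: [0.702, 0.079, 0.703, -0.078]
contact_force: [0.3, -0.6, -2.7]
gripper_width: 0.266
t 3.85 eef [ 0.4237 -0.0888  0.122 ] w 22.8 F [ 0.2523 -0.6248 -2.6621] 
turn [-1.6398 -0.0174 -0.0038] shift after [ -2.9514  51.7697 131.5608] shift now [ -3.1569  73.4895 120.7741]
q [ 0.5554  0.2872 -0.5597  2.1818  0.2268  0.7291 -0.379 ]
```

View pics/s2.png

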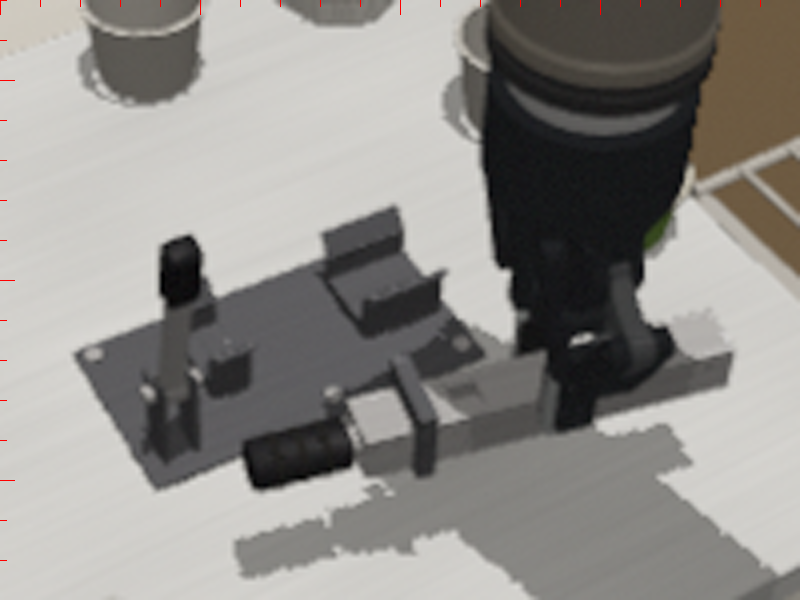

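The rod is held level. The upright lever is in the direct path, so I lift over it, then turn and move above the seat.

```bash
python3 -m jog '-40 0 0 -0.82 0 0 15;-40 0 0 -0.82 0 0 15;-25 0 0 0 0 0 15;0 13 32 0 0 0 15;0 13 33 0 0 0 15' && python3 -m jog '0 13 33 0 0 0 15;0 13 33 0 0 0 15;0 0 0 0 0 0 15'
python3 - <<'E'
from h import *
cx=np.array([.051,.9987]);cl=np.array([-.9987,.051]);seat=np.array([.558,-.0388])
go([*(seat-.005*cx),.125],cl)
for n in("scene","top"):
    im,d=bot.read_camera(n);cv2.imwrite(f"pics/{n}3.png",im[:,:,::-1])
E
```

```text
t: 4.4
eef_pos: [0.4912, -0.0672, 0.2278]
tool_rot: [0.708, 0.018, 0.706, -0.02]
contact_force: [0.7, -0.6, -2.8]
gripper_width: 0.267
t: 4.7
eef_pos: [0.5613, -0.0413, 0.2264]
tool_rot: [0.708, 0.018, 0.706, -0.016]
contact_force: [-1.2, 0.9, -3.6]
gripper_width: 0.259
t 4.7 eef [ 0.5613 -0.0413  0.2264] w 22.1 F [-1.2274  0.8669 -3.6368] 
turn [ 0.0217  0.0216 -0.0303] shift after [101.3673  -2.6333  -3.4583] shift now [101.3503  -2.9469  -3.6939]
q [ 0.4705  0.3652 -0.6337  1.8011  0.2429  1.0517 -0.3015]
```

View pics/scene3.png

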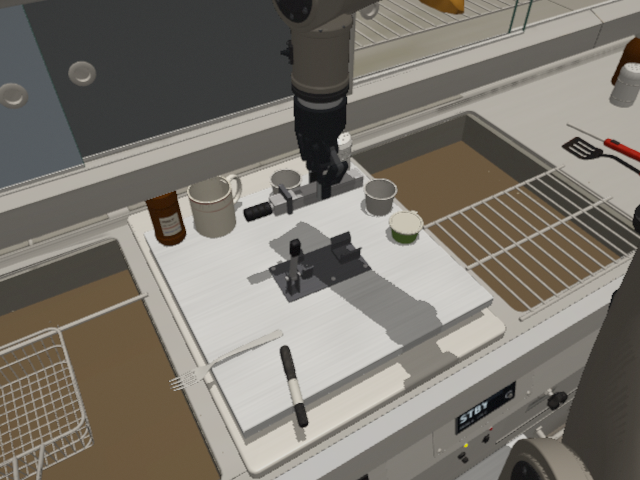

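View pics/top3.png

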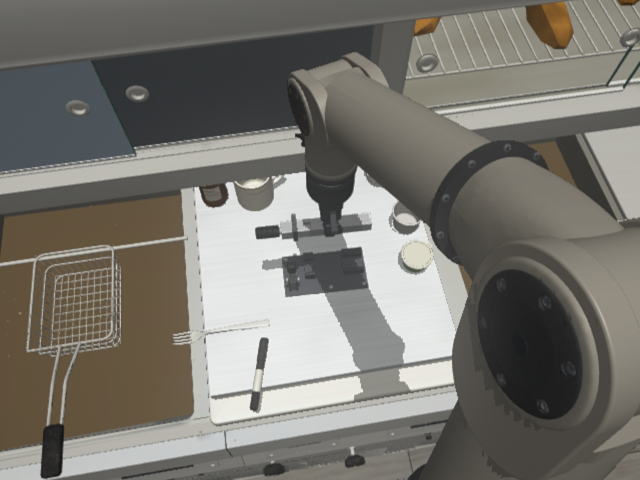

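The rod hangs level above the cradle, knob left, with the other objects clear. I descend to just above the saddles with the small correction.

```bash
python3 -m jog '30 -1 -2 0 0 0 15;30 -1 -1.5 0 0 0 15;25 -1 0 0 0 0 15;10 0 0 0 0 0 15;0 0 0 0 0 0 15' && python3 -m jog '0 0 0 0 0 0 15;0 0 0 0 0 0 15'
python3 - <<'E'
from h import *
cx=np.array([.051,.9987]);cl=np.array([-.9987,.051]);seat=np.array([.558,-.0388])
go([*(seat-.005*cx),.074],cl)
for n,b in(("scene",(250,180,450,330)),("top",(260,180,420,300))):
    im,d=bot.read_camera(n);crop("s",im,*b,4 if n=="scene" else 5,f"{n}4.png")
E
```

```text
t: 5.3
eef_pos: [0.5527, -0.0473, 0.1303]
tool_rot: [0.706, 0.018, 0.708, -0.018]
contact_force: [0.4, 0.2, -2.3]
gripper_width: 0.264
t: 5.5
eef_pos: [0.5554, -0.0466, 0.1329]
tool_rot: [0.708, 0.018, 0.706, -0.018]
contact_force: [-0.5, -0.2, -3.5]
gripper_width: 0.268
t 5.5 eef [ 0.5554 -0.0466  0.1329] w 22.9 F [-0.5156 -0.1643 -3.5423] 
turn [-0.0046  0.025   0.0012] shift after [58.8991  2.9253  2.1772] shift now [58.9042  2.9339  2.0218]
q [ 0.4362  0.4658 -0.5907  1.9003  0.3337  0.8712 -0.374 ]
```

View pics/scene4.png

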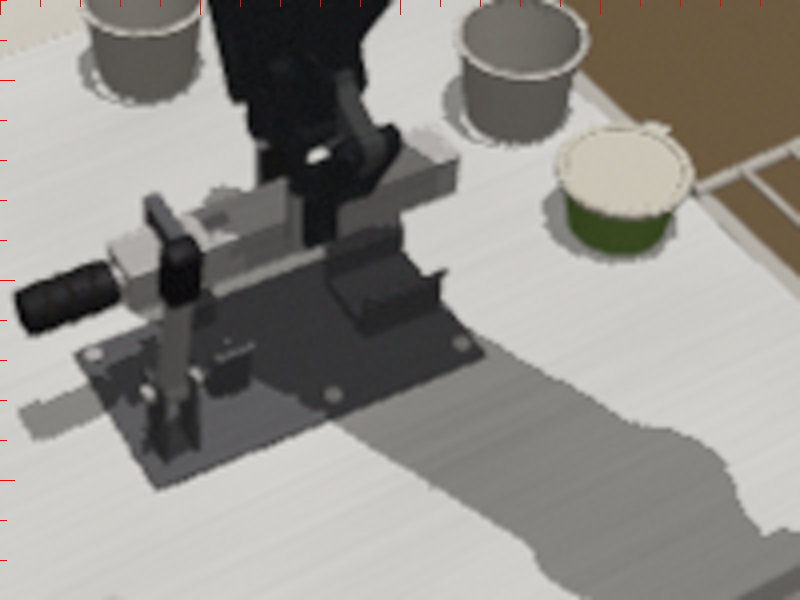

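View pics/top4.png

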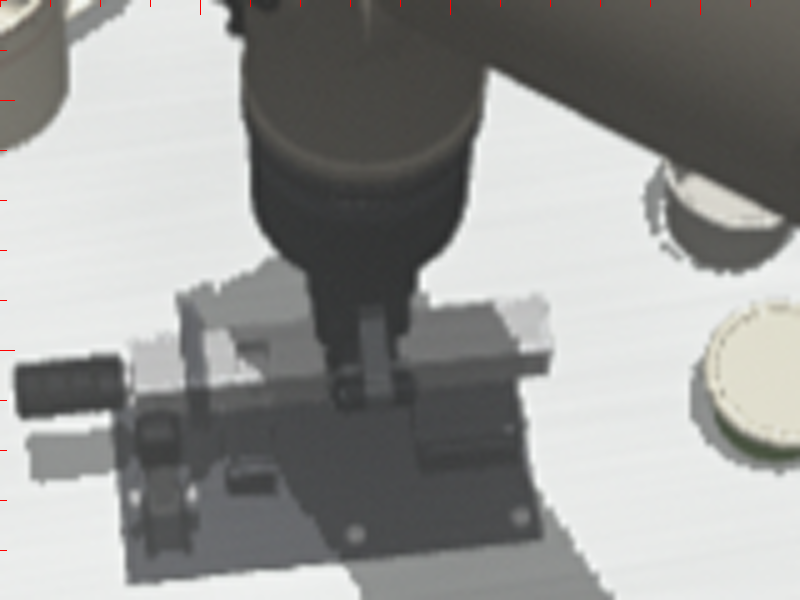

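```bash
python3 -m jog '10 2.5 2 0 0 0 15;10 0 0 0 0 0 15;0 0 0 0 0 0 15;0 0 0 0 0 0 15' && python3 -m jog '0 0 0 0 0 0 15'
python3 - <<'E'
from h import *
cx=np.array([.051,.9987]);cl=np.array([-.9987,.051]);seat=np.array([.558,-.0388])
go([*(seat-.005*cx),.074],cl)
E
```

```text
t: 6.0
eef_pos: [0.5561, -0.0441, 0.1106]
tool_rot: [0.706, 0.018, 0.707, -0.018]
contact_force: [-0.2, 0.1, -2.8]
gripper_width: 0.266
t: 6.1
eef_pos: [0.5567, -0.0442, 0.1113]
tool_rot: [0.707, 0.018, 0.707, -0.018]
contact_force: [-1.1, 0.3, -3.5]
gripper_width: 0.265
t 6.1 eef [ 0.5567 -0.0442  0.1113] w 22.6 F [-1.1015  0.3071 -3.5491] 
turn [-0.0026 -0.0003 -0.0009] shift after [37.2684  0.4443  1.0716] shift now [37.2684  0.4409  1.0729]
q [ 0.4183  0.4972 -0.5765  1.9113  0.3579  0.8359 -0.3978]
```

```bash
python3 -m jog '10 0.5 1 0 0 0 15;10 0 0 0 0 0 15;8 0 0 0 0 0 15;0 0 0 0 0 0 15' && python3 -m jog '4 0 0 0 0 0 15;3 0 0 0 0 0 15;2 0 0 0 0 0 15;0 0 0 0 0 0 15'
python3 - <<'E'
from h import *
cx=np.array([.051,.9987]);cl=np.array([-.9987,.051]);seat=np.array([.558,-.0388])
go([*(seat-.005*cx),.074],cl)
for n,b in(("scene",(250,180,450,330)),("top",(260,200,420,320))):
    im,d=bot.read_camera(n);crop("s",im,*b,4 if n=="scene" else 5,f"{n}5.png")
E
```

```text
t: 6.5
eef_pos: [0.5563, -0.0439, 0.0816]
tool_rot: [0.706, 0.018, 0.708, -0.018]
contact_force: [0.2, 0.1, -3.5]
gripper_width: 0.265
t: 6.9
eef_pos: [0.5577, -0.0438, 0.0744]
tool_rot: [0.707, 0.018, 0.707, -0.018]
contact_force: [0.5, -0.4, -3.4]
gripper_width: 0.265
t 6.9 eef [ 0.5577 -0.0438  0.0744] w 22.6 F [ 0.543  -0.3527 -3.4402] 
turn [-0.0027  0.0022  0.0005] shift after [ 0.3774 -0.0375  0.0259] shift now [ 0.3774 -0.0374  0.0258]
q [ 0.3924  0.5495 -0.548   1.9311  0.4017  0.7699 -0.4348]
```

View pics/scene5.png

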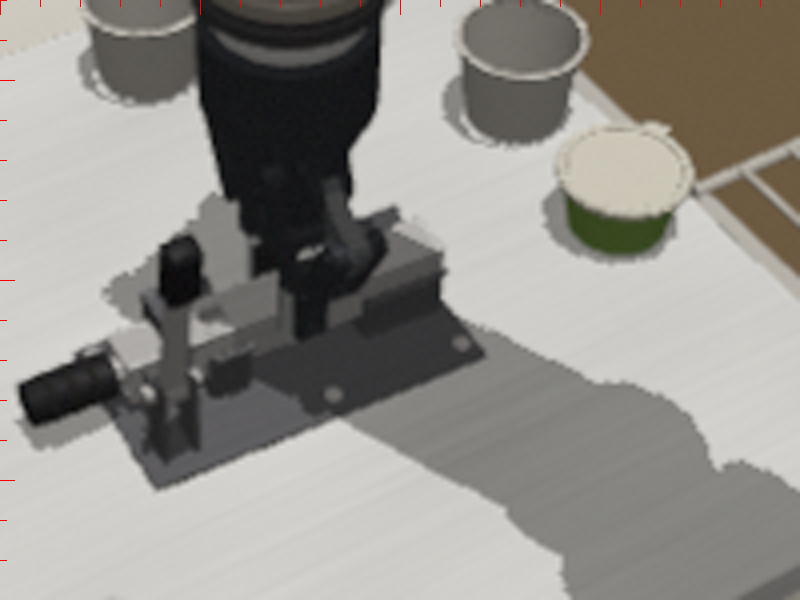

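View pics/top5.png

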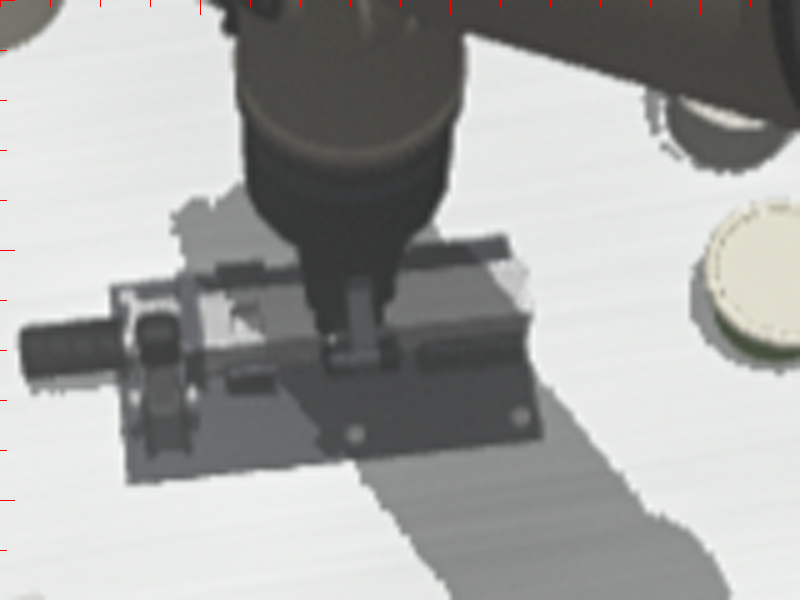

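The sleeve is between both saddle walls with the flange just behind the lever. The force still shows the rod's full weight, so I press down 2 mm more, then release.

```bash
python3 -m jog '1 0 0 0 0 0 15;1 0 0 0 0 0 15;0 0 0 0 0 0 15' && python3 -m jog '0 0 0 0 0 0 50;0 0 0 0 0 0 50;0 0 0 0 0 0 50;0 0 0 0 0 0 50' && python3 -m jog '-30 0 0 0 0 0 50;-40 0 0 0 0 0 50;-40 0 0 0 0 0 50;-40 0 0 0 0 0 50;0 0 0 0 0 0 50'
python3 - <<'E'
from h import *
cx=np.array([.051,.9987])
for n,b in(("scene",(250,180,450,330)),("top",(260,200,420,320))):
    im,d=bot.read_camera(n);crop("s",im,*b,4 if n=="scene" else 5,f"{n}6.png")
go([.5269-.02,.0325,.20],cx)
E
```

```text
t: 7.3
eef_pos: [0.5578, -0.0438, 0.0742]
tool_rot: [0.707, 0.018, 0.707, -0.019]
contact_force: [-5.2, 0.3, 13.5]
gripper_width: 0.26
t: 7.7
eef_pos: [0.5577, -0.0438, 0.0723]
tool_rot: [0.707, 0.018, 0.707, -0.018]
contact_force: [0.2, 0.4, -0.0]
gripper_width: 0.582
t: 8.2
eef_pos: [0.561, -0.0432, 0.228]
tool_rot: [0.71, 0.018, 0.703, -0.018]
contact_force: [0.3, 0.5, -0.1]
gripper_width: 0.581
t 8.3 eef [ 0.5581 -0.0439  0.2231] w 50.0 F [-0.2113 -0.3536 -0.9045] 
turn [14.9939  0.0185 -0.0119] shift after [ 23.059  -54.9902 -73.7094] shift now [ 22.9155  73.6842 -55.0839]
q [ 0.4757  0.3639 -0.6355  1.8114  0.2478  1.0444 -0.3055]
```

View pics/scene6.png

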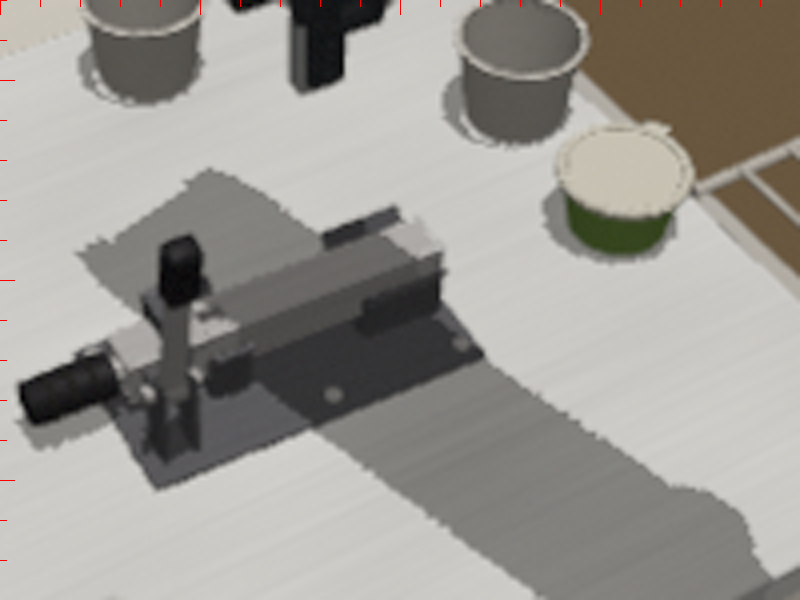

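View pics/top6.png

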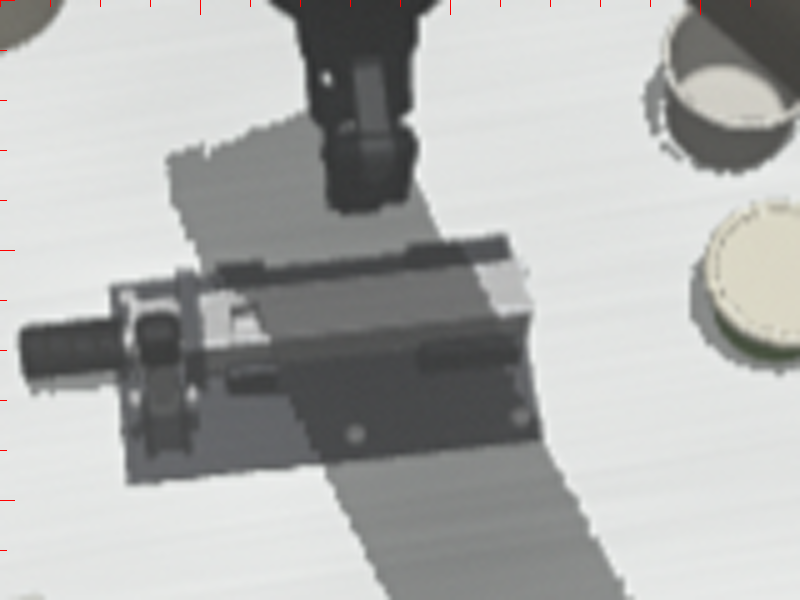

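The rod is seated with the flange between the front saddle and the lever. I'll turn the jaws 90° to grip the lever's grip from above.

```bash
python3 -m jog '-20 0 0 1.36 0 0 50;-5 0 0 1.36 0 0 50;0 0 0 1.36 0 0 50;0 0 0 1.36 0 0 50;0 0 0 1.36 0 0 50' && python3 -m jog '0 0 0 1.36 0 0 50;0 0 0 1.36 0 0 50;0 0 0 1.36 0 0 50;0 0 0 1.36 0 0 50;0 0 0 1.36 0 0 50' && python3 -m jog '0 0 0 1.39 0 0 50;0 0 0 0 0 0 50;0 0 0 0 0 0 50'
python3 - <<'E'
from h import *
go([.513,.0325,.168],[.051,.9987])
print(pose()[2].as_matrix())
E
```

```text
t: 8.8
eef_pos: [0.5566, -0.0439, 0.2453]
tool_rot: [0.654, 0.265, 0.657, -0.266]
contact_force: [0.1, 0.3, 0.3]
gripper_width: 0.586
t: 9.3
eef_pos: [0.5565, -0.0439, 0.2452]
tool_rot: [0.521, 0.476, 0.523, -0.478]
contact_force: [-0.5, 0.7, 0.7]
gripper_width: 0.587
t: 9.6
eef_pos: [0.5569, -0.0437, 0.246]
tool_rot: [-0.488, -0.511, -0.489, 0.512]
contact_force: [-0.7, -0.0, 0.5]
gripper_width: 0.586
t 9.6 eef [ 0.5569 -0.0437  0.246 ] w 50.0 F [-0.7172 -0.0331  0.5302] 
turn [0.0467 0.0019 0.0219] shift after [ 77.9922 -47.7604 -73.9062] shift now [ 78.087  -47.2192 -74.1534]
q [ 0.2642  0.2982 -0.3635  1.7992  0.1194  1.0679 -1.7594]
[[-0.0023  0.9989 -0.0461]
 [-0.0001 -0.0461 -0.9989]
 [-1.     -0.0023  0.0002]]
```

```bash
python3 -m jog '0 -24 -37 0 0 0 50;0 -23.5 -37 0 0 0 50;0 0 0 0 0 0 50;0 0 0 0 0 0 50'
python3 - <<'E'
from h import *
go([.513,.0325,.168],[.051,.9987])
for n,b in(("scene",(250,180,450,330)),("top",(260,200,420,320))):
    im,d=bot.read_camera(n);crop("s",im,*b,4 if n=="scene" else 5,f"{n}7.png")
E
```

```text
t: 10.0
eef_pos: [0.5134, 0.0332, 0.2471]
tool_rot: [-0.489, -0.511, -0.489, 0.511]
contact_force: [0.5, 0.2, 0.0]
gripper_width: 0.585
t 10.0 eef [0.5134 0.0332 0.2471] w 50.0 F [0.4643 0.1915 0.0259] 
turn [0.0543 0.0037 0.0032] shift after [79.07   -0.3613  0.7683] shift now [79.0704 -0.3388  0.7359]
q [ 0.1734  0.2266 -0.4158  1.8934  0.1055  1.0432 -1.9023]
```

View pics/scene7.png

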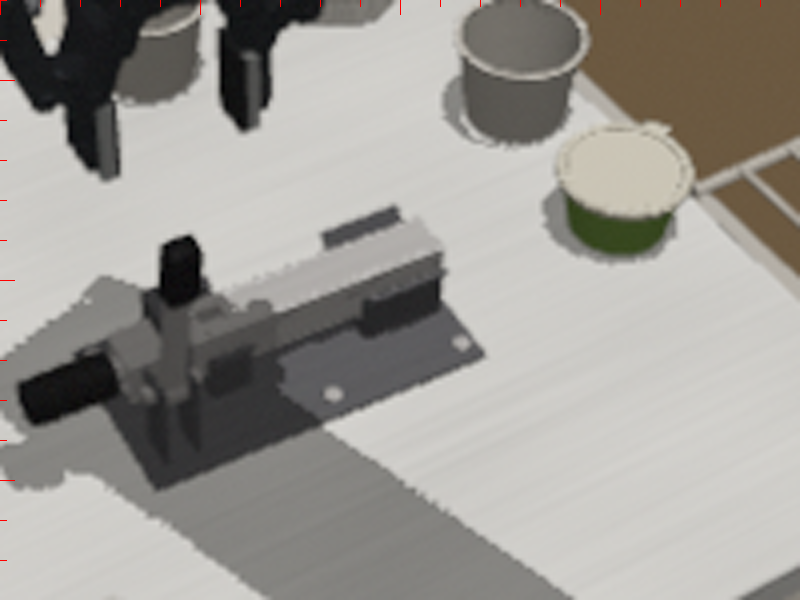

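View pics/top7.png

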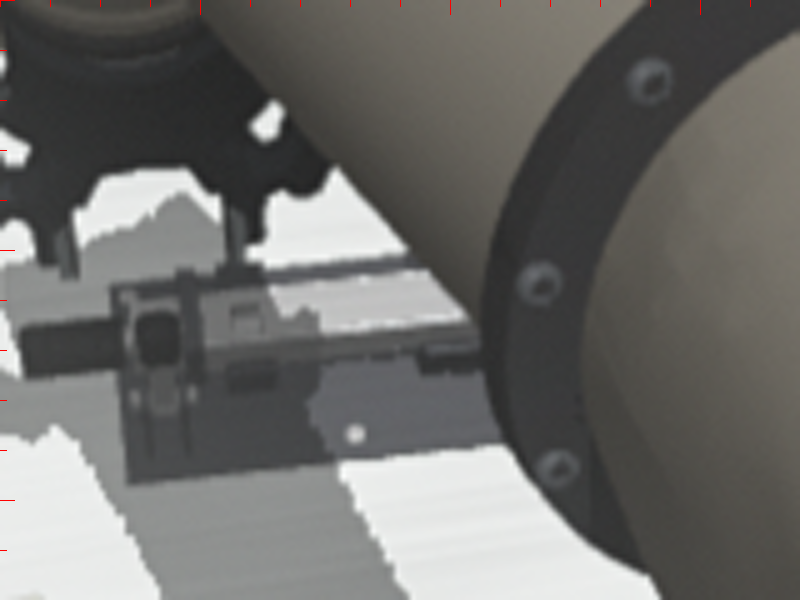

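The fingers straddle the grip evenly in the top view (65 and 240, grip at 157). Descending and closing.

```bash
python3 -m jog '25 0 0.7 0 0 0 50;25 0 0 0 0 0 50;19 0 0 0 0 0 50;10 0 0 0 0 0 50;0 0 0 0 0 0 50' && python3 -m jog '0 0 0 0 0 0 5;0 0 0 0 0 0 5;0 0 0 0 0 0 5;0 0 0 0 0 0 5;0 0 0 0 0 0 5' 30
python3 - <<'E'
from h import *
go([.513,.0325,.168],[.051,.9987])
for n,b in(("scene",(250,180,450,330)),):
    im,d=bot.read_camera(n);crop("s",im,*b,4 if n=="scene" else 5,f"{n}8.png")
E
```

```text
t: 10.6
eef_pos: [0.5133, 0.0307, 0.167]
tool_rot: [-0.486, -0.512, -0.488, 0.513]
contact_force: [0.3, 0.3, 0.3]
gripper_width: 0.586
t: 11.1
eef_pos: [0.5148, 0.0327, 0.1695]
tool_rot: [0.488, 0.513, 0.487, -0.511]
contact_force: [-1.3, 3.2, 6.7]
gripper_width: 0.182
t 11.1 eef [0.5148 0.0327 0.1695] w 15.6 F [-1.3377  3.1611  6.6858] 
turn [ 0.0134 -0.0086 -0.0233] shift after [ 1.4962 -1.7614  0.2766] shift now [ 1.4916 -1.7654  0.2755]
q [ 0.1533  0.3181 -0.4026  1.9745  0.1598  0.8767 -1.9539]
```

View pics/scene8.png

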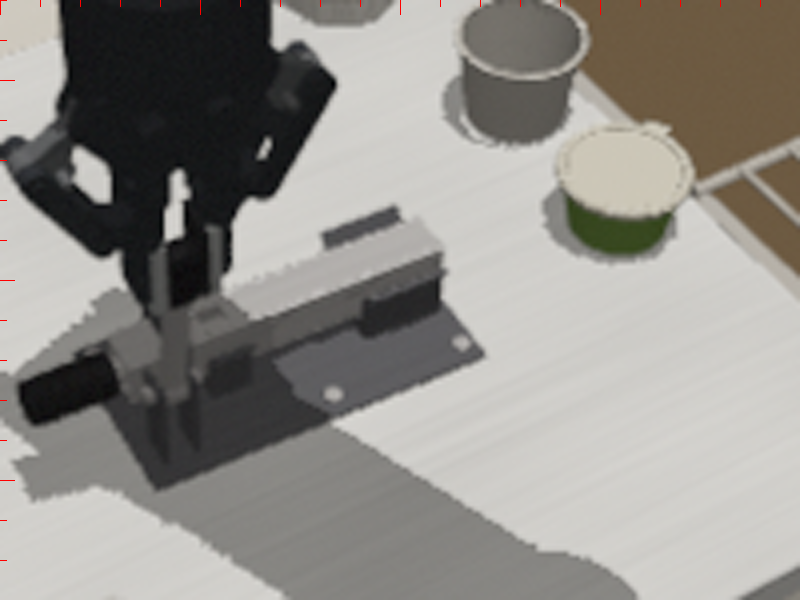

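```bash
python3 -m jog '-1 8.5 0 0 0 0 5;-0.2 8.4 0 0 0 0 5;0.6 8.5 0 0 0 0 5;1.6 8.3 0 0 0 0 5;0 0 0 0 0 0 5' && python3 -m jog '2.3 8.2 0 0 0 0 5;3.2 7.9 0 0 0 0 5;3.9 7.5 0 0 0 0 5;4.7 7.1 0 0 0 0 5;0 0 0 0 0 0 5'
python3 - <<'E'
from h import *
go([.5148+.0146+.0501,.0327,.1695-.0151],[.051,.9987])
E
```

```text
t: 11.65
eef_pos: [0.5473, 0.0311, 0.1673]
tool_rot: [-0.487, -0.512, -0.488, 0.512]
contact_force: [-1.2, 3.9, 1.1]
gripper_width: 0.182
t: 12.15
eef_pos: [0.5789, 0.0296, 0.1534]
tool_rot: [0.487, 0.513, 0.488, -0.512]
contact_force: [0.7, 4.1, 2.4]
gripper_width: 0.181
t 12.15 eef [0.5789 0.0296 0.1534] w 15.5 F [0.719  4.0514 2.3674] 
turn [ 0.0132 -0.0115 -0.0083] shift after [-1.0379  0.483  -3.1689] shift now [-1.0337  0.4882 -3.1695]
q [ 0.1351  0.4344 -0.3753  1.8427  0.1971  0.8998 -1.9519]
```

```bash
python3 -m jog '5.2 6.5 0 0 0 0 5;6.1 6.2 0 0 0 0 5;6.5 5.4 0 0 0 0 5;7.1 4.7 0 0 0 0 5;0 0 0 0 0 0 5' && python3 -m jog '7.5 4 0 0 0 0 5;7.8 3.2 0 0 0 0 5;7 2.1 0 0 0 0 5;7 1.5 0 0 0 0 5;0 0 0 0 0 0 5' && python3 -m jog '7 0.8 0 0 0 0 5;7 0.4 0 0 0 0 5;0 0 0 0 0 0 5;0 0 0 0 0 0 5'
python3 - <<'E'
from h import *
go([.5148+.0146+.085,.0265,.1695-.0838],[.051,.9987])
for n,b in(("scene",(250,180,450,330)),):
    im,d=bot.read_camera(n);crop("s",im,*b,4 if n=="scene" else 5,f"{n}9.png")
E
```

```text
t: 12.65
eef_pos: [0.6033, 0.0283, 0.1292]
tool_rot: [0.488, 0.514, 0.487, -0.511]
contact_force: [3.8, 4.0, 4.4]
gripper_width: 0.181
t: 13.15
eef_pos: [0.6159, 0.0278, 0.1008]
tool_rot: [0.489, 0.515, 0.486, -0.51]
contact_force: [7.7, 3.0, 3.4]
gripper_width: 0.181
t: 13.55
eef_pos: [0.6178, 0.0276, 0.0873]
tool_rot: [0.489, 0.515, 0.485, -0.509]
contact_force: [9.1, 3.9, 3.2]
gripper_width: 0.176
t 13.55 eef [0.6178 0.0276 0.0873] w 15.1 F [9.0513 3.9341 3.1632] 
turn [ 0.0088 -0.0227 -0.0987] shift after [ 1.5889 -3.3737  1.3199] shift now [ 1.5508 -3.3911  1.3205]
q [ 0.1082  0.5675 -0.3405  1.8011  0.2518  0.8047 -1.9776]
```

View pics/scene9.png

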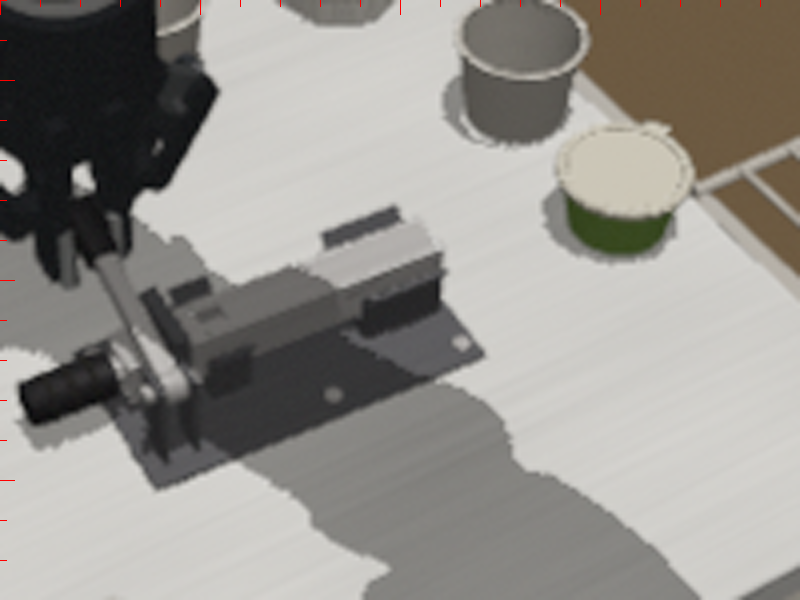

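```bash
python3 -c "
from h import *
for f in(0,.1,.2,.3,.5):
  p=[.5269+.085*np.cos(f),.0325-.0043,.099+.085*np.sin(f)];u,v=proj('scene',p);print(f,(u-250)*4,(v-180)*4)
"; python3 -m jog '2 -2 0 0 0 0 5;2 -1 0 0 0 0 5;2 0 0 0 0 0 5;0 0 0 0 0 0 5'
```

```text
0 88.21149919645404 254.4842935432706
0.1 87.45302101526295 241.80287647991793
0.2 87.553470073153 230.24534625946535
0.3 88.53044332904005 219.93684136715422
0.5 93.15239551786408 203.54509251255683
t: 14.0
eef_pos: [0.6178, 0.0277, 0.0829]
tool_rot: [0.491, 0.517, 0.484, -0.508]
contact_force: [14.3, 1.9, 4.8]
gripper_width: 0.182
```

```bash
python3 -m jog '3 3 0 0 0 0 5;3 0 0 0 0 0 5;0 0 0 0 0 0 5;0 0 0 0 0 0 5'
python3 - <<'E'
from h import *
go([.618,.0265,.077],[.051,.9987])
for n,b in(("scene",(250,180,450,330)),("top",(260,200,420,320))):
    im,d=bot.read_camera(n);crop("s",im,*b,4 if n=="scene" else 5,f"{n}10.png")
E
```

```text
t: 14.4
eef_pos: [0.6176, 0.0277, 0.0752]
tool_rot: [0.489, 0.515, 0.485, -0.509]
contact_force: [9.2, 3.8, 3.4]
gripper_width: 0.18
t 14.4 eef [0.6176 0.0277 0.0752] w 15.3 F [9.2075 3.8247 3.3948] 
turn [ 0.0083 -0.0227 -0.094 ] shift after [-1.7922  0.4525  1.1806] shift now [-1.7905  0.4691  1.1767]
q [ 0.1041  0.5834 -0.3354  1.8074  0.2597  0.7836 -1.9842]
```

View pics/scene10.png

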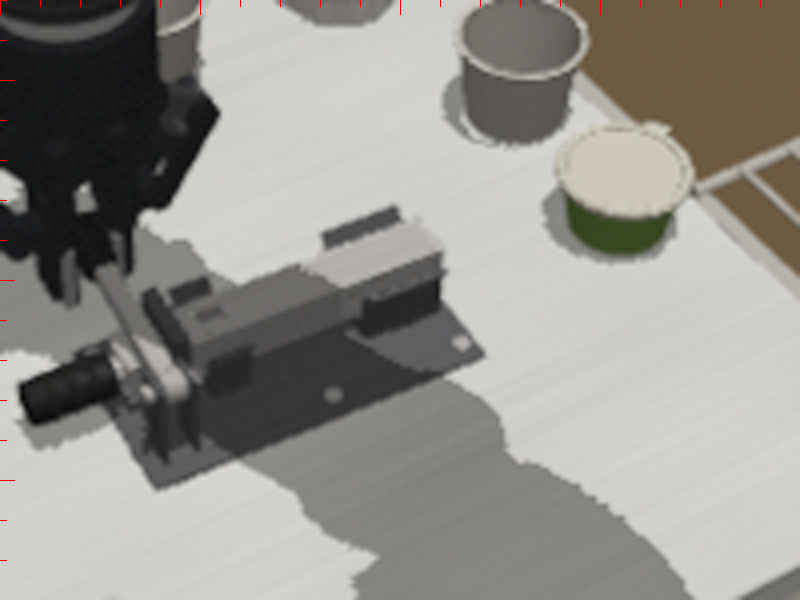

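The lever is nearly level, but there's no stop force yet. I keep pressing gently.

```bash
python3 -m jog '3 0 0 0 0 0 5;0 0 0 0 0 0 5;0 0 0 0 0 0 5' && python3 -m jog '3 0 0 0 0 0 5;0 0 0 0 0 0 5;0 0 0 0 0 0 5'
```

```text
t: 14.8
eef_pos: [0.6174, 0.0277, 0.0722]
tool_rot: [0.489, 0.515, 0.485, -0.509]
contact_force: [8.3, 3.2, 2.7]
gripper_width: 0.18
t: 15.1
eef_pos: [0.6171, 0.0277, 0.0691]
tool_rot: [0.489, 0.515, 0.486, -0.51]
contact_force: [8.1, 3.6, 3.1]
gripper_width: 0.18
```

Run:
```python
from h import *
for n,b in(("scene",(250,200,330,260)),("top",(260,220,340,280))):
    im,d=bot.read_camera(n);crop("s",im,*b,9,f"{n}11.png")
```

```text
(no output)
```

View pics/scene11.png

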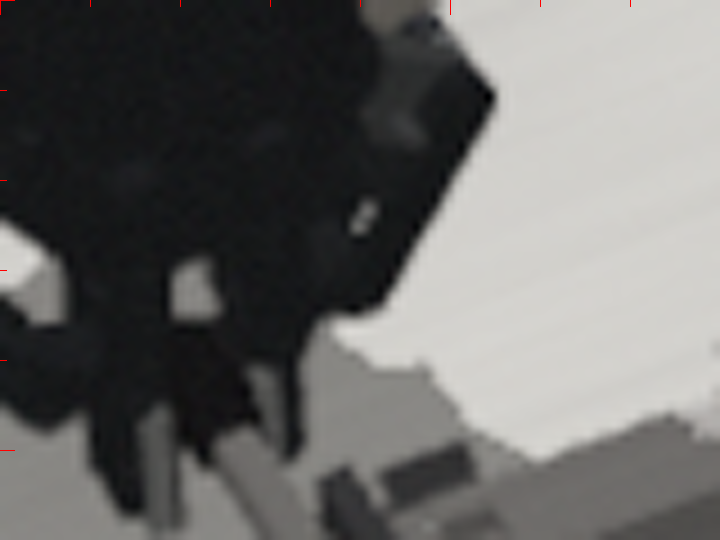

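View pics/top11.png

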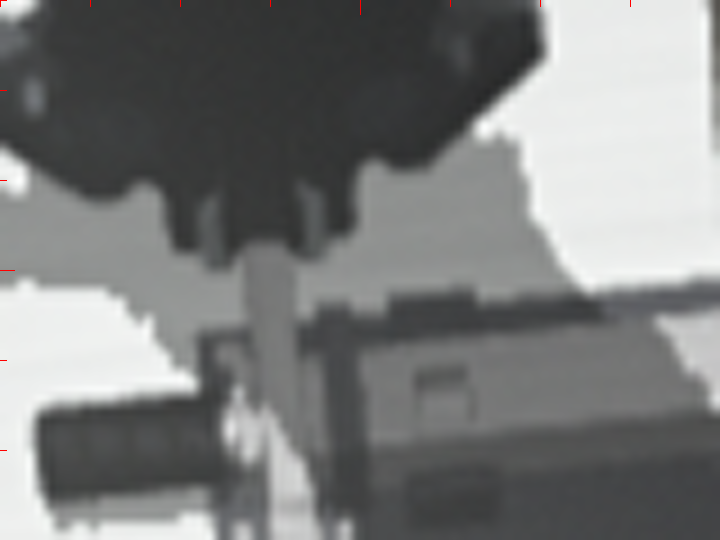

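Run:
```python
from h import *
print(tri(("scene",250+228.5/9-.5,200+440.5/9-.5),("top",260+270.5/9-.5,220+243.5/9-.5)))
for f in(0,.1,.2,.3): 
  p=[.5269+.068*np.cos(f)+0.006*-np.sin(f),.0325-.0035,.099+.068*np.sin(f)+.006];print(f,p,proj('scene',p),proj('top',p))
print(("s",250+228.5/9-.5,200+440.5/9-.5),("t",260+270.5/9-.5,220+243.5/9-.5))
```

```text
(array([0.599 , 0.0283, 0.0976]), np.float64(0.0016174731887221665))
0 [np.float64(0.5949), 0.029, np.float64(0.10500000000000001)] (np.float64(275.7612674091645), np.float64(247.3213886150476)) (np.float64(289.0176361791494), np.float64(246.424817650513))
0.1 [np.float64(0.5939612827390248), 0.029, np.float64(0.11178867233198432)] (np.float64(275.781845170642), np.float64(244.97735971942538)) (np.float64(288.9247588597319), np.float64(245.24779197319398))
0.2 [np.float64(0.5923525113084341), 0.029, np.float64(0.11850951449406417)] (np.float64(275.9790007722498), np.float64(242.86836309655723)) (np.float64(288.88045805401174), np.float64(244.36910347666952))
0.3 [np.float64(0.5900897600205731), 0.029, np.float64(0.1250953740529711)] (np.float64(276.3542470746791), np.float64(241.01774959172013)) (np.float64(288.8860468843138), np.float64(243.80256120486513))
('s', 274.8888888888889, 248.44444444444446) ('t', 289.55555555555554, 246.55555555555554)
```

Both views put the grip/arm junction at level, to within about 1-2 px. The pads were sliding on the grip. I release, check, then press with closed fingers to confirm the stop.

```bash
python3 -m jog '0 0 0 0 0 0 36;0 0 0 0 0 0 36;0 0 0 0 0 0 36;-20 0 0 0 0 0 36;-30 0 0 0 0 0 36' && python3 -m jog '-20 0 0 0 0 0 0;0 0 0 0 0 0 0;0 0 0 0 0 0 0;0 0 0 0 0 0 0;0 0 0 0 0 0 0'
python3 - <<'E'
from h import *
for n,b in(("scene",(250,180,400,300)),("top",(260,200,420,320))):
    im,d=bot.read_camera(n);crop("s",im,*b,5,f"{n}12.png")
go([.613,.028,.106],[.051,.9987])
E
```

```text
t: 15.7
eef_pos: [0.6108, 0.026, 0.1153]
tool_rot: [-0.486, -0.511, -0.488, 0.514]
contact_force: [0.8, -0.6, 0.1]
gripper_width: 0.421
t: 16.2
eef_pos: [0.612, 0.0266, 0.1357]
tool_rot: [-0.487, -0.512, -0.488, 0.513]
contact_force: [1.3, -0.2, -0.1]
gripper_width: 0.001
t 16.3 eef [0.6123 0.0268 0.1361] w -0.2 F [ 0.5718 -0.72    0.2314] 
turn [0.0077 0.0017 0.0152] shift after [30.0648  0.5855 -1.2798] shift now [30.0636  0.6345 -1.2848]
q [ 0.1244  0.5045 -0.3595  1.7741  0.218   0.9037 -1.951 ]
```

View pics/scene12.png

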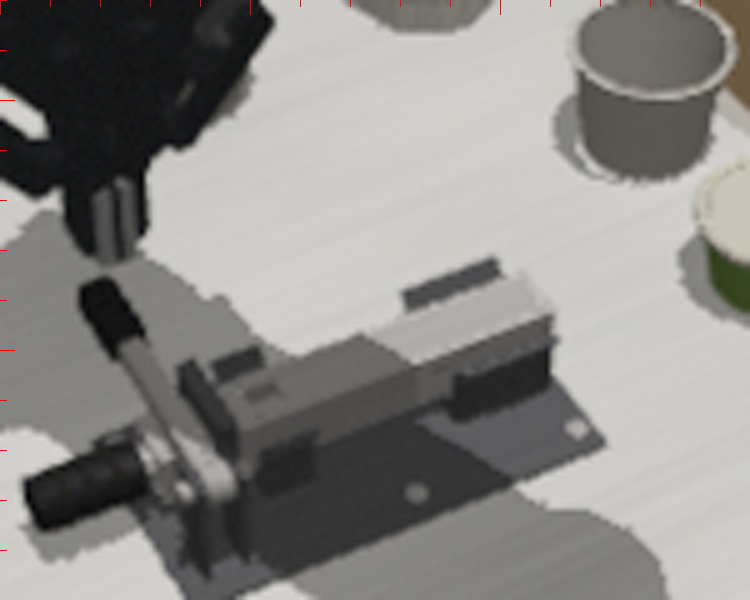

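View pics/top12.png

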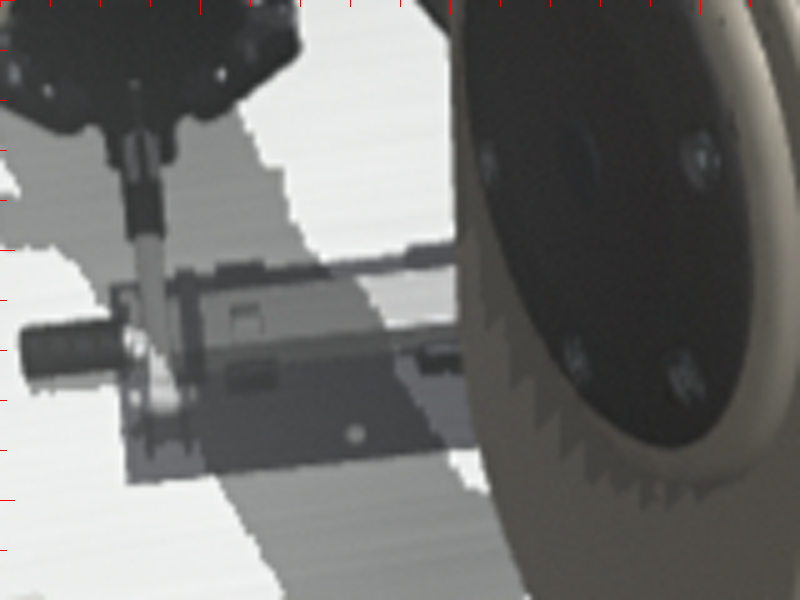

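```bash
python3 -m jog '15 0 0 0 0 0 0;10 0 0 0 0 0 0;0 0 0 0 0 0 0' && python3 -m jog '3 0 0 0 0 0 0;3 0 0 0 0 0 0;3 0 0 0 0 0 0;0 0 0 0 0 0 0;0 0 0 0 0 0 0'
```

```text
t: 16.6
eef_pos: [0.6114, 0.0266, 0.1095]
tool_rot: [-0.486, -0.511, -0.488, 0.513]
contact_force: [-0.2, 0.1, -0.7]
gripper_width: 0.005
t: 17.1
eef_pos: [0.613, 0.0269, 0.1057]
tool_rot: [-0.488, -0.512, -0.487, 0.512]
contact_force: [-8.6, -0.4, 20.1]
gripper_width: 0.002
```

The tip rests on the grip at z 0.1057 with 20 N, so the lever is on its stop. Next I measure the knob and turn the jaws back.

```bash
python3 -m jog '-30 0 0 0 0 0 0;-30 0 0 -1.36 0 0 30;-20 0 0 -1.36 0 0 45;0 0 0 -1.36 0 0 45;0 0 0 -1.36 0 0 45' && python3 -m jog '0 0 0 -1.36 0 0 45;0 0 0 -1.36 0 0 45;0 0 0 -1.36 0 0 45;0 0 0 -1.36 0 0 45;0 0 0 -1.36 0 0 45' && python3 -m jog '0 0 0 -1.36 0 0 45;0 0 0 -1.36 0 0 45;0 0 0 0 0 0 45'
python3 - <<'E'
from h import *
for x,y in((21,352),(125,343)): print(onz("top",260+x/5,200+y/5,.080))
for x,y in((35,505),(145,467)): print(onz("scene",250+x/5,180+y/5,.080))
go([.5633,.0655,.066],[-.9987,.051])
E
```

```text
t: 17.6
eef_pos: [0.6136, 0.0269, 0.1843]
tool_rot: [0.613, 0.354, 0.612, -0.353]
contact_force: [-0.1, -0.6, -0.1]
gripper_width: 0.527
t: 18.1
eef_pos: [0.613, 0.0267, 0.1831]
tool_rot: [0.697, 0.117, 0.697, -0.117]
contact_force: [-0.0, -1.1, -0.5]
gripper_width: 0.529
t: 18.4
eef_pos: [0.613, 0.0266, 0.1829]
tool_rot: [0.707, 0.019, 0.707, -0.019]
contact_force: [0.2, 0.4, 0.6]
gripper_width: 0.527
[0.5627 0.0849 0.08  ]
[0.5598 0.0433 0.08  ]
[0.5613 0.0842 0.08  ]
[0.5576 0.0433 0.08  ]
t 18.4 eef [0.613  0.0266 0.1829] w 45.0 F [0.1598 0.4172 0.6323] 
turn [-0.0244  0.0006 -0.0036] shift after [116.934   36.2706 -51.5715] shift now [116.9443  36.0946 -51.6716]
q [ 0.383   0.5234 -0.7195  1.7188  0.3897  1.0475 -0.5221]
```

```bash
python3 -m jog '0 18 -26 0 0 0 45;0 18 -27 0 0 0 45;0 0 0 0 0 0 45;0 0 0 0 0 0 45'
python3 - <<'E'
from h import *
go([.562,.066,.066],[-.9987,.051])
for n,b in(("scene",(230,180,380,300)),("top",(240,200,400,320))):
    im,d=bot.read_camera(n);crop("s",im,*b,5,f"{n}13.png")
E
```

```text
t: 18.8
eef_pos: [0.562, 0.0659, 0.1834]
tool_rot: [0.707, 0.02, 0.706, -0.02]
contact_force: [-0.4, -0.5, 0.2]
gripper_width: 0.527
t 18.8 eef [0.562  0.0659 0.1834] w 45.0 F [-0.3899 -0.4505  0.1937] 
turn [-0.049   0.0095  0.0055] shift after [117.4      0.1318   0.0182] shift now [117.3998   0.199   -0.0996]
q [ 0.3563  0.4512 -0.7507  1.8307  0.3623  1.0005 -0.5999]
```

View pics/scene13.png

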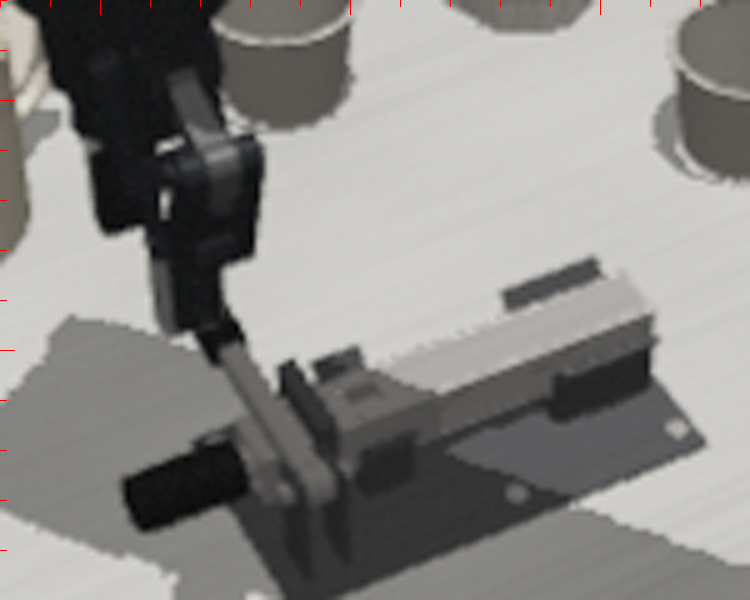

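View pics/top13.png

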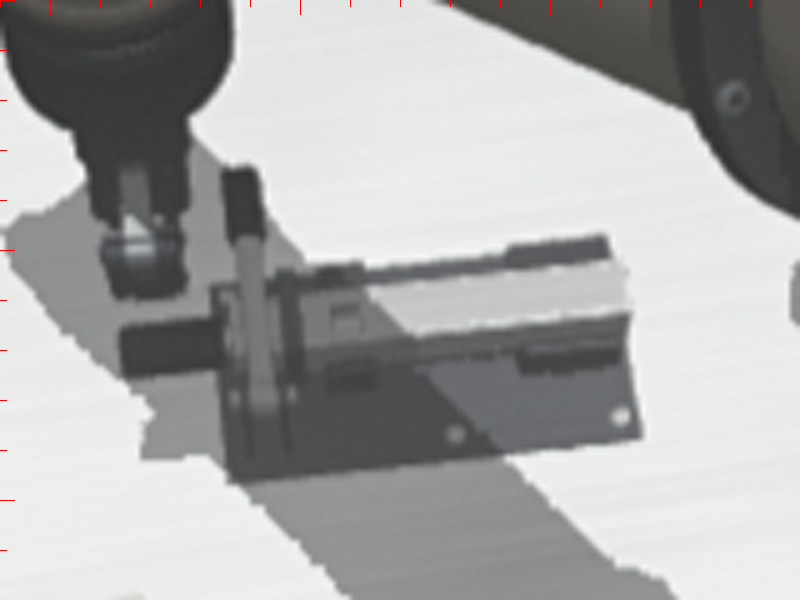

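The lever is down and stays there. The knob at top crop (170,350) is in line with the gripper. I descend, grip at 60 N, and check.

```bash
python3 -m jog '35 0 0 0 0 0 45;35 0 0 0 0 0 45;27 0 0 0 0 0 45;15 0 0 0 0 0 45;5 0 0 0 0 0 45' && python3 -m jog '0 0 0 0 0 0 10;0 0 0 0 0 0 10;0 0 0 0 0 0 10;0 0 0 0 0 0 10;0 0 0 0 0 0 10' 60
python3 - <<'E'
from h import *
go([.562,.066,.066],[-.9987,.051])
for n,b in(("scene",(230,180,380,300)),("top",(240,200,400,320))):
    im,d=bot.read_camera(n);crop("s",im,*b,5,f"{n}14.png")
E
```

```text
t: 19.4
eef_pos: [0.5617, 0.0649, 0.0644]
tool_rot: [0.706, 0.02, 0.708, -0.02]
contact_force: [-0.3, -0.3, 0.3]
gripper_width: 0.528
t: 19.9
eef_pos: [0.563, 0.0659, 0.067]
tool_rot: [0.708, 0.019, 0.706, -0.019]
contact_force: [0.7, -0.2, 2.3]
gripper_width: 0.234
t 19.9 eef [0.563  0.0659 0.067 ] w 20.0 F [ 0.6943 -0.2117  2.334 ] 
turn [-0.0328  0.0227 -0.0037] shift after [ 1.0118  0.0889 -0.9828] shift now [ 1.0095  0.0851 -0.9855]
q [ 0.2785  0.6    -0.6611  1.9133  0.5064  0.7976 -0.7154]
```

View pics/scene14.png

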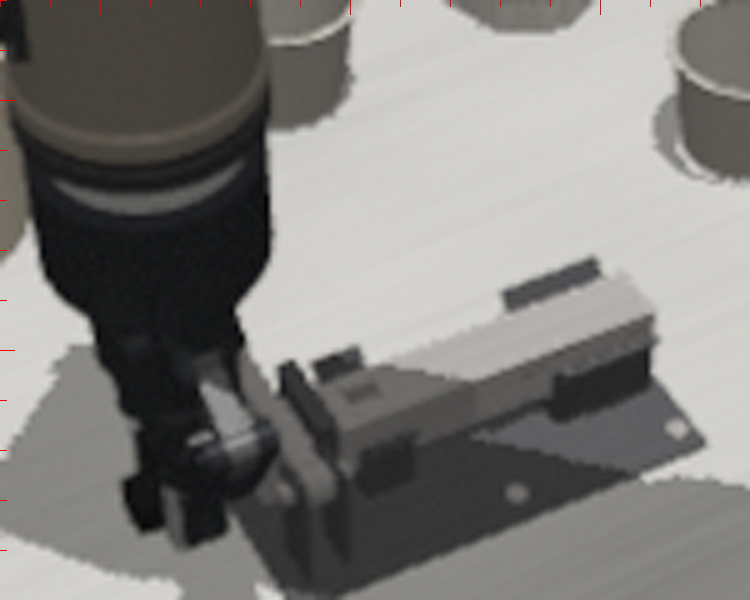

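```bash
python3 -m jog '0 5 0 0 0 0 10;0 10 0 0 0 0 10;0 10 0 0 0 0 10;0 0 0 0 0 0 10' && python3 -m jog '0 10 0 0 0 0 10;0 10 0 0 0 0 10;0 10 0 0 0 0 10;0 10 0 0 0 0 10;0 0 0 0 0 0 10' && python3 -m jog '0 8 0 0 0 0 10;0 3 0 0 0 0 10;0 0 0 0 0 0 10;0 0 0 0 0 0 10'
```

```text
t: 20.4
eef_pos: [0.5632, 0.0919, 0.0662]
tool_rot: [0.707, 0.019, 0.707, -0.019]
contact_force: [0.3, 0.6, 3.7]
gripper_width: 0.236
t: 20.9
eef_pos: [0.5651, 0.1319, 0.0659]
tool_rot: [0.707, 0.019, 0.707, -0.019]
contact_force: [-0.1, 1.3, 0.8]
gripper_width: 0.233
t: 21.3
eef_pos: [0.5658, 0.142, 0.0659]
tool_rot: [0.707, 0.02, 0.707, -0.019]
contact_force: [-1.5, -0.5, 1.4]
gripper_width: 0.232
```

Run:
```python
from h import *
for n,b in(("scene",(210,180,360,300)),("top",(230,200,390,320))):
    im,d=bot.read_camera(n);crop("s",im,*b,5,f"{n}15.png")
```

```text
(no output)
```

View pics/scene15.png

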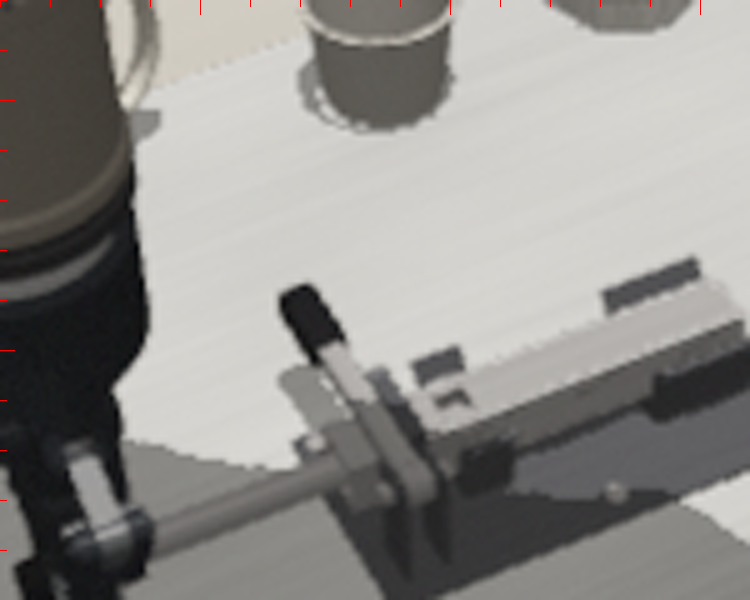

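View pics/top15.png

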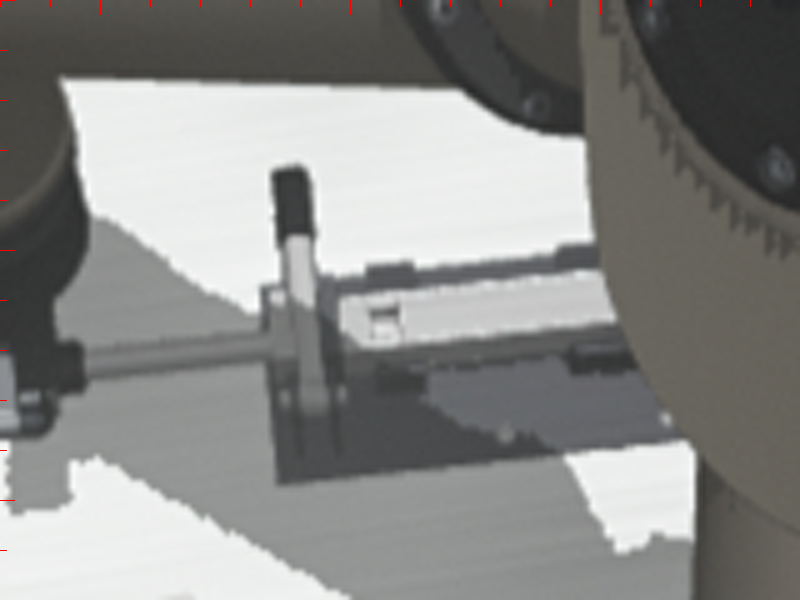

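The inner rod is well out and the hole is still dark. I pull the last millimetres until the end stop shows in the force.

```bash
python3 -m jog '0 3 0 0 0 0 10;0 0 0 0 0 0 10' && python3 -m jog '0 3 0 0 0 0 10;0 0 0 0 0 0 10' && python3 -m jog '0 3 0 0 0 0 10;0 0 0 0 0 0 10;0 0 0 0 0 0 10'
```

```text
t: 21.6
eef_pos: [0.5661, 0.1445, 0.0659]
tool_rot: [0.707, 0.019, 0.707, -0.019]
contact_force: [-1.6, -1.3, 1.0]
gripper_width: 0.231
t: 21.8
eef_pos: [0.5663, 0.1483, 0.066]
tool_rot: [0.707, 0.019, 0.707, -0.019]
contact_force: [-0.2, -1.0, 0.3]
gripper_width: 0.234
t: 22.1
eef_pos: [0.5665, 0.1511, 0.066]
tool_rot: [0.707, 0.019, 0.707, -0.019]
contact_force: [-1.5, -0.9, 0.4]
gripper_width: 0.234
```

Run:
```python
from h import *
for n,b in(("scene",(210,210,360,310)),("top",(210,220,360,320))):
    im,d=bot.read_camera(n);crop("s",im,*b,5.3,f"{n}16.png")
```

```text
(no output)
```

View pics/scene16.png

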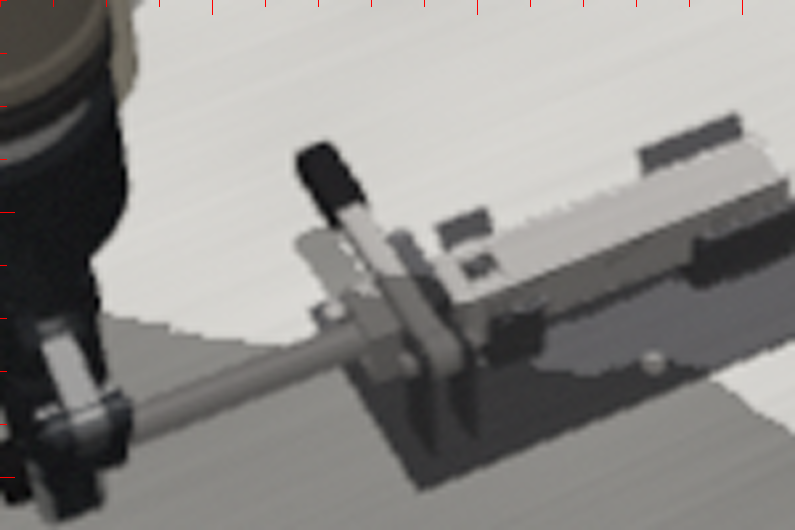

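View pics/top16.png

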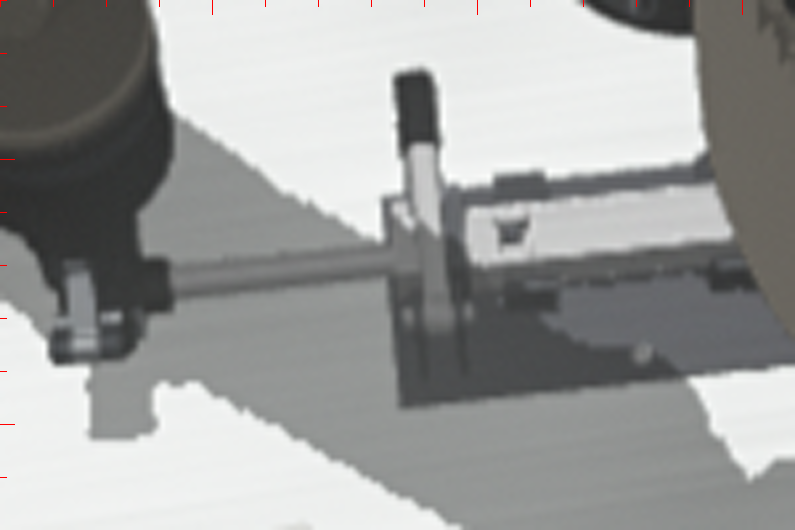

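```bash
python3 -m jog '0 2 0 0 0 0 10;0 0 0 0 0 0 10' && python3 -m jog '0 2 0 0 0 0 10;0 0 0 0 0 0 10'
python3 - <<'E'
from h import *
for n,b in(("scene",(270,230,340,280)),("top",(270,230,340,280))):
    im,d=bot.read_camera(n);crop("s",im,*b,10,f"{n}17.png")
E
```

```text
t: 22.4
eef_pos: [0.5667, 0.1514, 0.0658]
tool_rot: [0.707, 0.019, 0.707, -0.02]
contact_force: [-2.2, -3.4, 0.8]
gripper_width: 0.238
t: 22.6
eef_pos: [0.5667, 0.1514, 0.0656]
tool_rot: [0.706, 0.018, 0.707, -0.021]
contact_force: [-0.9, -7.9, 3.4]
gripper_width: 0.236
```

View pics/scene17.png

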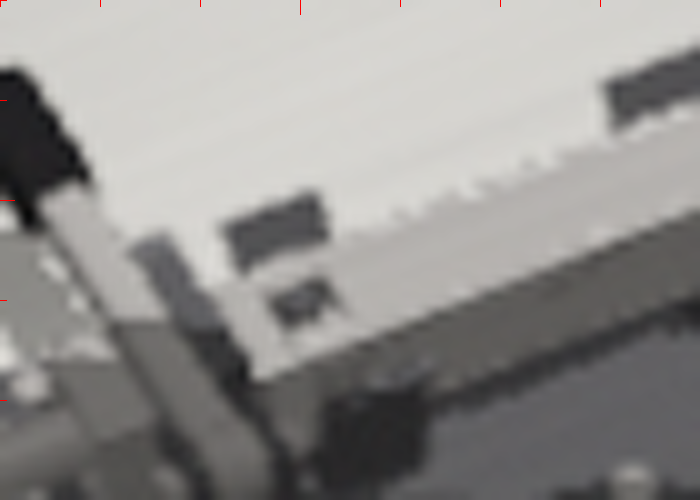

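View pics/top17.png

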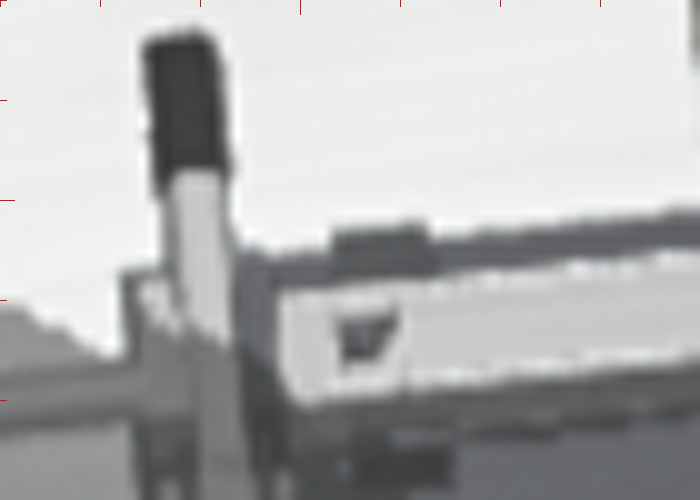

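The motion has stopped with the force rising to 8 N, and a grey block now fills the hole. I pull slightly harder, then hold.

```bash
python3 -m jog '0 2 0 0 0 0 10;0 2 0 0 0 0 10;0 0 0 0 0 0 10;0 0 0 0 0 0 10' && python3 -m jog '0 -2 0 0 0 0 10;0 -2 0 0 0 0 10;0 0 0 0 0 0 10;0 0 0 0 0 0 10'
python3 - <<'E'
from h import *
for n,b in(("scene",(270,230,340,280)),("top",(270,230,340,280))):
    im,d=bot.read_camera(n);crop("s",im,*b,10,f"{n}18.png")
E
```

```text
t: 23.1
eef_pos: [0.5668, 0.1515, 0.065]
tool_rot: [0.706, 0.017, 0.708, -0.024]
contact_force: [-2.3, -16.0, 4.3]
gripper_width: 0.234
t: 23.5
eef_pos: [0.5667, 0.1514, 0.0655]
tool_rot: [0.706, 0.018, 0.707, -0.021]
contact_force: [-0.8, -8.9, 1.4]
gripper_width: 0.235
```

View pics/scene18.png

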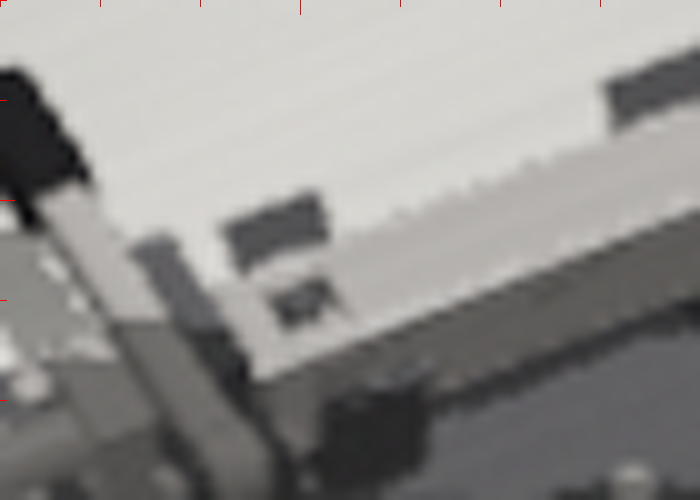

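View pics/top18.png

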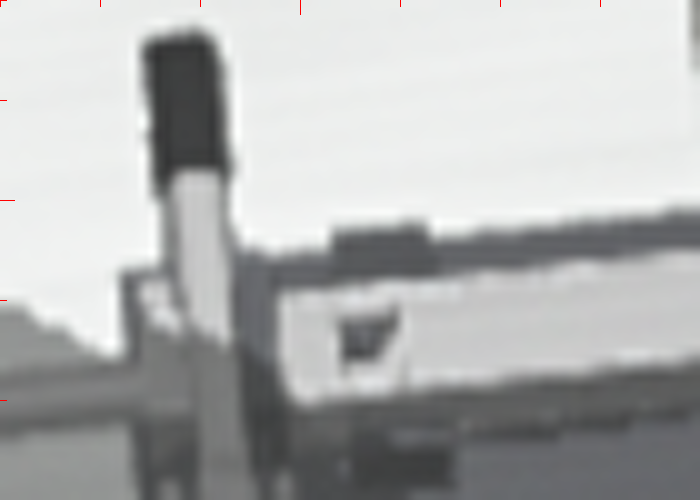

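Next is a depth check of the button and a small push back to test the lock.

```bash
python3 -m jog '0 -3 0 0 0 0 10;0 -3 0 0 0 0 10;0 -2 0 0 0 0 10;0 0 0 0 0 0 10;0 0 0 0 0 0 10'
python3 - <<'E'
from h import *
im,d=bot.read_camera("scene");crop("s",im,270,230,340,280,10,"scene19.png")
o=bot.calibration("scene")["T"]
for v in range(256,265):
    print(v,[ (round(1000*float((ray("scene",u,v)[0]+ray("scene",u,v)[1]*d[v,u])[2]))) for u in range(292,308)])
im,d=bot.read_camera("top");crop("s",im,270,230,340,280,10,"top19.png")
for v in range(258,268):
    print(v,[ (round(1000*float((ray("top",u,v)[0]+ray("top",u,v)[1]*d[v,u])[2]))) for u in range(298,314)])
E
```

```text
t: 24.1
eef_pos: [0.5666, 0.1475, 0.0663]
tool_rot: [0.707, 0.019, 0.707, -0.019]
contact_force: [0.0, 2.9, 0.9]
gripper_width: 0.237
256 [55, 85, 84, 83, 91, 92, 89, 89, 90, 91, 88, 92, 92, 91, 90, 89]
257 [53, 83, 83, 90, 88, 90, 92, 91, 88, 91, 89, 89, 91, 90, 87, 90]
258 [90, 90, 93, 89, 91, 93, 93, 93, 94, 94, 93, 91, 92, 93, 90, 90]
259 [90, 92, 92, 93, 90, 90, 90, 87, 90, 93, 91, 90, 90, 90, 90, 90]
260 [91, 91, 90, 91, 90, 87, 81, 89, 91, 93, 91, 90, 89, 90, 92, 90]
261 [90, 89, 91, 89, 90, 83, 78, 89, 89, 91, 90, 89, 89, 89, 91, 91]
262 [102, 90, 90, 90, 90, 91, 84, 87, 89, 89, 89, 90, 92, 91, 92, 90]
263 [101, 102, 90, 92, 91, 93, 91, 91, 90, 91, 92, 92, 91, 89, 90, 89]
264 [100, 103, 93, 89, 89, 93, 91, 89, 91, 90, 93, 90, 93, 89, 89, 87]
258 [57, 58, 61, 58, 62, 61, 95, 92, 96, 94, 93, 95, 94, 91, 92, 94]
259 [91, 94, 93, 93, 89, 88, 92, 95, 90, 96, 93, 92, 95, 92, 90, 95]
260 [92, 89, 95, 92, 90, 92, 93, 88, 99, 89, 92, 93, 89, 92, 93, 95]
261 [89, 92, 90, 93, 93, 91, 91, 91, 94, 94, 88, 92, 90, 95, 93, 94]
262 [93, 91, 92, 91, 95, 91, 81, 83, 84, 94, 93, 93, 95, 93, 94, 93]
263 [93, 93, 93, 92, 93, 93, 84, 86, 92, 97, 91, 96, 91, 91, 92, 91]
264 [94, 92, 93, 91, 91, 91, 85, 88, 86, 96, 94, 91, 93, 89, 91, 94]
265 [103, 93, 93, 90, 93, 94, 93, 85, 84, 90, 93, 91, 93, 93, 92, 93]
266 [105, 93, 90, 92, 95, 94, 89, 92, 92, 94, 93, 92, 93, 91, 94, 92]
267 [103, 93, 93, 90, 93, 90, 96, 91, 91, 90, 97, 91, 92, 94, 91, 90]
```

View pics/scene19.png

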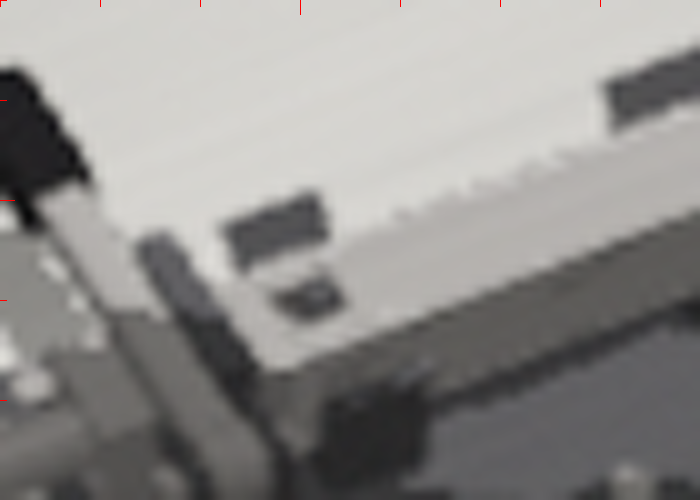

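View pics/top19.png

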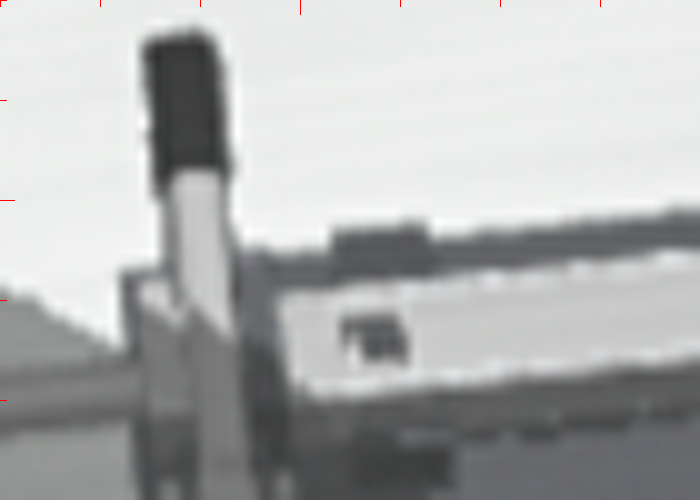

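```bash
python3 -m jog '0 -2 0 0 0 0 10;0 -2 0 0 0 0 10;0 -2 0 0 0 0 10;0 0 0 0 0 0 10;0 0 0 0 0 0 10'
python3 - <<'E'
from h import *
im,d=bot.read_camera("scene");crop("s",im,270,230,340,280,10,"scene20.png")
im,d=bot.read_camera("top");crop("s",im,270,230,340,280,10,"top20.png")
E
```

```text
t: 24.7
eef_pos: [0.5662, 0.1399, 0.066]
tool_rot: [0.707, 0.019, 0.707, -0.02]
contact_force: [-0.2, 1.7, 1.2]
gripper_width: 0.234
```

View pics/scene20.png

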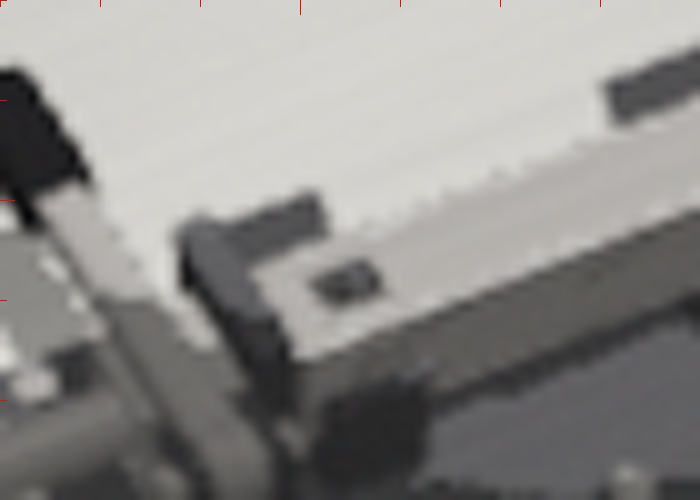

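View pics/top20.png

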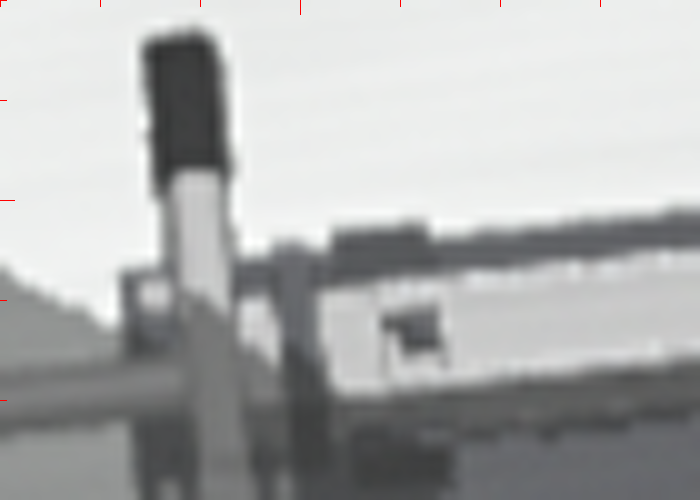

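The sleeve followed the push, so the flange moved off the arm. The sleeve would slide at under 5 N anyway, so this doesn't prove the lock. I'll average the depth to measure the button height.

Run:
```python
from h import *
for n,(u0,u1,v0,v1) in(("scene",(296,312,252,264)),("top",(303,320,256,270))):
    D=[];I=[]
    for i in range(8):
        im,d=bot.read_camera(n);D.append(d);I.append(im)
    D=np.array(D,float);D[D==0]=np.nan;d=np.nanmedian(D,0)
    print(n,"cols",u0)
    for v in range(v0,v1):
        print(v,[round(1000*float((ray(n,u,v)[0]+ray(n,u,v)[1]*d[v,u])[2])) for u in range(u0,u1)], [int(np.mean(I,0)[v,u].mean()) for u in range(u0,u1)])
```

```text
scene cols 296
252 [88, 88, 86, 87, 86, 85, 85, 54, 54, 54, 53, 91, 91, 90, 91, 91] [83, 83, 82, 82, 82, 81, 123, 188, 206, 206, 187, 185, 188, 183, 179, 175]
253 [87, 86, 86, 85, 84, 85, 83, 54, 90, 91, 90, 91, 91, 92, 90, 91] [83, 83, 82, 81, 86, 97, 119, 172, 189, 188, 183, 180, 177, 175, 174, 174]
254 [85, 86, 84, 84, 83, 90, 90, 90, 90, 90, 90, 90, 90, 91, 90, 91] [82, 82, 87, 113, 134, 148, 170, 178, 183, 179, 174, 174, 174, 174, 175, 175]
255 [84, 83, 84, 90, 90, 90, 91, 91, 91, 90, 90, 91, 91, 91, 91, 90] [94, 112, 134, 167, 180, 182, 179, 174, 168, 162, 159, 170, 176, 176, 177, 178]
256 [83, 90, 91, 91, 91, 90, 91, 91, 90, 93, 90, 90, 91, 90, 90, 91] [147, 163, 177, 182, 178, 171, 164, 151, 130, 104, 95, 148, 174, 178, 178, 177]
257 [90, 90, 90, 90, 90, 90, 89, 88, 94, 94, 93, 91, 90, 90, 90, 90] [181, 179, 174, 170, 163, 142, 111, 84, 80, 95, 86, 91, 156, 177, 176, 176]
258 [90, 90, 90, 91, 89, 88, 87, 92, 93, 93, 93, 90, 90, 90, 90, 90] [157, 175, 175, 179, 149, 92, 79, 72, 72, 86, 84, 68, 142, 174, 177, 177]
259 [90, 90, 90, 90, 91, 82, 82, 89, 91, 91, 90, 89, 91, 90, 91,
[... 2184 characters left out ...]
 199, 199, 171, 200, 146, 143, 164, 164, 169, 201, 203, 202, 203, 203]
266 [92, 93, 92, 93, 93, 92, 93, 93, 93, 93, 94, 94, 93, 93, 93, 92, 93] [198, 200, 198, 199, 195, 168, 203, 190, 191, 201, 195, 172, 207, 210, 205, 206, 206]
267 [92, 92, 92, 92, 93, 93, 92, 93, 91, 92, 93, 93, 92, 93, 93, 93, 92] [195, 202, 200, 199, 196, 184, 210, 206, 208, 209, 210, 203, 215, 212, 196, 184, 173]
268 [93, 94, 94, 93, 94, 93, 92, 92, 93, 92, 91, 91, 91, 90, 89, 89, 89] [169, 214, 215, 209, 207, 189, 179, 175, 173, 166, 166, 160, 159, 155, 139, 126, 117]
269 [91, 92, 91, 90, 91, 89, 88, 87, 87, 86, 87, 86, 85, 86, 85, 85, 85] [120, 161, 162, 158, 156, 142, 123, 117, 115, 106, 103, 94, 94, 97, 94, 93, 92]
```

The button stands about 3-4 mm proud of the sleeve top in both depth maps (94-98 against 92 mm, and 93-94 against 90 mm), so it has snapped up. I release the knob and go to the lever.

```bash
python3 -m jog '0 0 0 0 0 0 45;0 0 0 0 0 0 45;0 0 0 0 0 0 45;0 0 0 0 0 0 45;-25 0 0 0 0 0 45' && python3 -m jog '-35 0 0 0 0 0 45;-35 0 0 1.36 0 0 45;-25 0 0 1.36 0 0 45;0 0 0 1.36 0 0 45;0 0 0 1.36 0 0 45' && python3 -m jog '0 0 0 1.36 0 0 45;0 0 0 1.36 0 0 45;0 0 0 1.36 0 0 45;0 0 0 1.36 0 0 45;0 0 0 1.36 0 0 45' && python3 -m jog '0 0 0 1.36 0 0 45;0 0 0 1.36 0 0 45;0 0 0 0 0 0 45'
python3 - <<'E'
from h import *
go([.6118,.0275,.086],[.051,.9987])
for n,b in(("scene",(190,180,370,300)),("top",(210,200,370,320))):
    im,d=bot.read_camera(n);crop("s",im,*b,4.4,f"{n}21.png")
E
```

```text
t: 26.1
eef_pos: [0.5638, 0.1397, 0.0885]
tool_rot: [0.705, 0.019, 0.709, -0.02]
contact_force: [-1.5, -1.5, -0.0]
gripper_width: 0.53
t: 26.6
eef_pos: [0.5665, 0.1409, 0.1873]
tool_rot: [0.673, 0.22, 0.672, -0.219]
contact_force: [-0.5, 0.3, -0.9]
gripper_width: 0.526
t: 27.1
eef_pos: [0.5659, 0.1408, 0.186]
tool_rot: [0.554, 0.44, 0.554, -0.44]
contact_force: [0.4, 0.3, -0.6]
gripper_width: 0.529
t: 27.4
eef_pos: [0.5659, 0.1409, 0.1861]
tool_rot: [0.487, 0.513, 0.487, -0.513]
contact_force: [-0.3, 0.1, 0.4]
gripper_width: 0.527
t 27.4 eef [0.5659 0.1409 0.1861] w 45.0 F [-0.2615  0.1138  0.3861] 
turn [ 0.0003  0.0009 -0.0013] shift after [100.0506  51.6497 110.8941] shift now [100.0678  51.6327 110.8865]
q [-0.0318  0.4057 -0.4081  1.8041  0.1912  0.9705 -2.1407]
```

View pics/scene21.png

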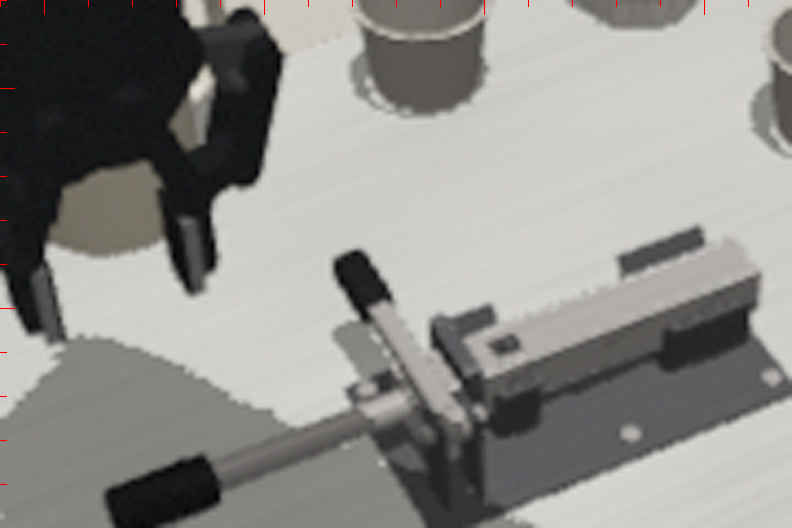

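View pics/top21.png

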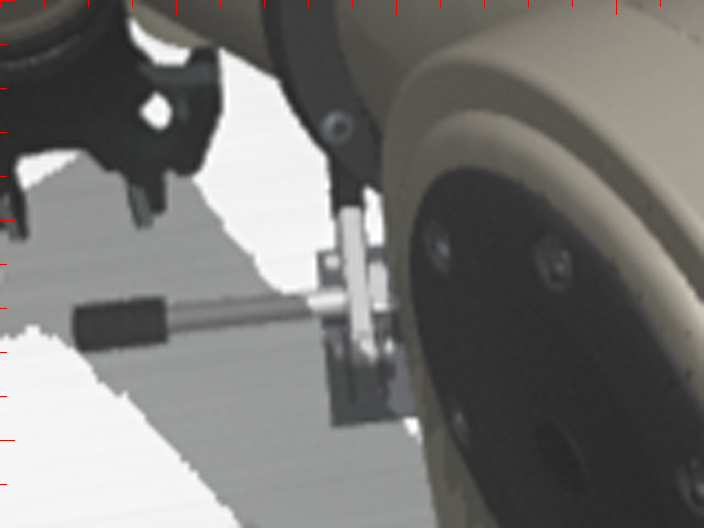

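```bash
python3 -m jog '0 8 37 0 0 0 45;0 20 37 0 0 0 40;0 23 37 0 0 0 40;0 0 0 0 0 0 40;0 0 0 0 0 0 40' && python3 -m jog '30 0.7 0 0 0 0 40;30 0 0 0 0 0 40;20 0 0 0 0 0 40;10 0 0 0 0 0 40;0 0 0 0 0 0 40'
python3 - <<'E'
from h import *
go([.6118,.0275,.086],[.051,.9987])
E
```

```text
t: 28.0
eef_pos: [0.6116, 0.0259, 0.1857]
tool_rot: [-0.487, -0.512, -0.487, 0.513]
contact_force: [0.4, 0.8, 0.5]
gripper_width: 0.464
t: 28.5
eef_pos: [0.6108, 0.0284, 0.0948]
tool_rot: [-0.487, -0.511, -0.489, 0.512]
contact_force: [0.3, -0.2, 0.2]
gripper_width: 0.468
t 28.5 eef [0.6108 0.0284 0.0948] w 40.0 F [ 0.2639 -0.2458  0.2294] 
turn [ 0.0342 -0.0043  0.0257] shift after [8.8344 1.0075 0.8962] shift now [8.8313 1.0281 0.9037]
q [ 0.1074  0.5538 -0.3417  1.8036  0.2402  0.8276 -1.9693]
```

```bash
python3 -m jog '13 1 0.9 0 0 0 40;0 0 0 0 0 0 40;0 0 0 0 0 0 5;0 0 0 0 0 0 5;0 0 0 0 0 0 5' 50 && python3 -m jog '0 0 0 0 0 0 5;0 0 0 0 0 0 5;0 0 0 0 0 0 5' && python3 -m jog '-8.5 -0.4 0 0 0 0 5;-8.4 -1.3 0 0 0 0 5;-8.3 -2.1 0 0 0 0 5;-7.9 -2.9 0 0 0 0 5;0 0 0 0 0 0 5'
python3 - <<'E'
from h import *
go([.6051,.0275,.1151],[.051,.9987])
im,d=bot.read_camera("scene");crop("s",im,190,180,370,300,4.4,"scene22.png")
E
```

```text
t: 29.0
eef_pos: [0.6136, 0.0278, 0.0838]
tool_rot: [0.488, 0.513, 0.488, -0.511]
contact_force: [-0.4, 4.2, 1.1]
gripper_width: 0.176
t: 29.3
eef_pos: [0.6136, 0.0278, 0.0838]
tool_rot: [0.488, 0.513, 0.488, -0.511]
contact_force: [-0.4, 5.1, 3.1]
gripper_width: 0.176
t: 29.8
eef_pos: [0.6053, 0.0282, 0.116]
tool_rot: [0.487, 0.512, 0.488, -0.512]
contact_force: [-2.3, 6.3, -3.0]
gripper_width: 0.178
t 29.8 eef [0.6053 0.0282 0.116 ] w 15.2 F [-2.3489  6.3346 -2.95  ] 
turn [ 0.0195 -0.0163  0.0116] shift after [ 0.9055 -0.1945  0.6988] shift now [ 0.9045 -0.1948  0.6999]
q [ 0.1166  0.5185 -0.3514  1.8054  0.2249  0.8577 -1.9601]
```

View pics/scene22.png

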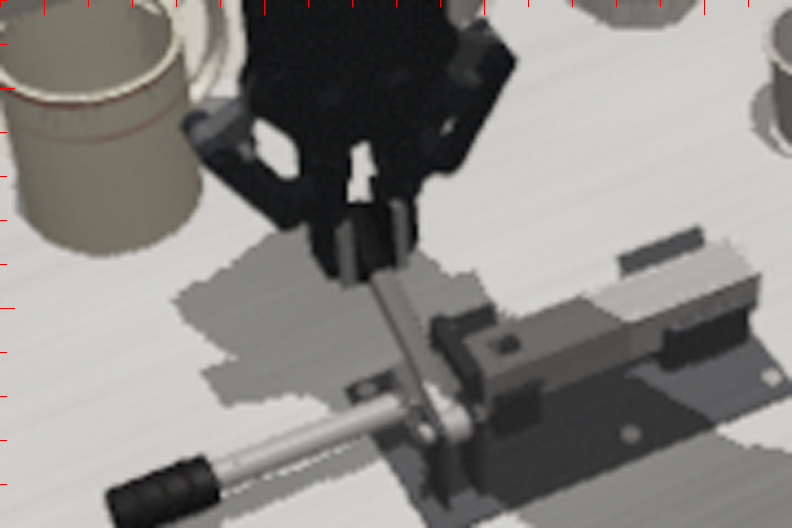

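The lever is rising with the fingers and the rod lies still. I continue the arc.

```bash
python3 -m jog '-7.7 -3.7 0 0 0 0 5;-7.2 -4.4 0 0 0 0 5;-6.8 -5.1 0 0 0 0 5;-6.2 -5.8 0 0 0 0 5;0 0 0 0 0 0 5' && python3 -m jog '-5.6 -6.4 0 0 0 0 5;-5 -6.9 0 0 0 0 5;-4.2 -7.4 0 0 0 0 5;-3.5 -7.7 0 0 0 0 5;0 0 0 0 0 0 5' && python3 -m jog '-2.6 -8.1 0 0 0 0 5;-1.9 -8.2 0 0 0 0 5;-1 -8.4 0 0 0 0 5;-0.2 -8.5 0 0 0 0 5;0 0 0 0 0 0 5' && python3 -m jog '0.5 -6.4 0 0 0 0 5;1 -6.3 0 0 0 0 5;0 0 0 0 0 0 5;0 0 0 0 0 0 5'
python3 - <<'E'
from h import *
go([.5118,.0325,.168],[.051,.9987])
im,d=bot.read_camera("scene");crop("s",im,190,180,370,300,4.4,"scene23.png")
E
```

```text
t: 30.35
eef_pos: [0.5859, 0.0291, 0.1434]
tool_rot: [0.487, 0.512, 0.488, -0.512]
contact_force: [-0.6, 6.9, -6.3]
gripper_width: 0.175
t: 30.85
eef_pos: [0.5582, 0.0304, 0.1619]
tool_rot: [0.487, 0.512, 0.488, -0.512]
contact_force: [0.7, 5.4, -5.9]
gripper_width: 0.171
t: 31.35
eef_pos: [0.5273, 0.032, 0.1688]
tool_rot: [0.488, 0.514, 0.487, -0.51]
contact_force: [3.4, 6.2, -2.8]
gripper_width: 0.177
t: 31.75
eef_pos: [0.5161, 0.0326, 0.1683]
tool_rot: [0.489, 0.515, 0.486, -0.51]
contact_force: [4.7, 6.5, 2.5]
gripper_width: 0.162
t 31.75 eef [0.5161 0.0326 0.1683] w 13.8 F [4.6995 6.4741 2.5174] 
turn [ 0.0103 -0.0249 -0.0668] shift after [ 0.3098 -4.3328  0.3107] shift now [ 0.2787 -4.3352  0.3068]
q [ 0.1508  0.3189 -0.3983  1.9762  0.1592  0.8688 -1.9525]
```

View pics/scene23.png

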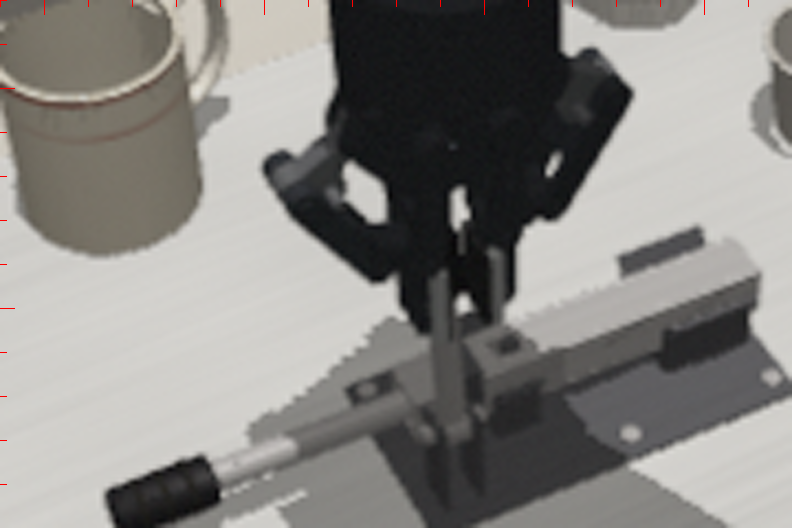

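```bash
python3 -m jog '0 -3 0 0 0 0 5;0 -3 0 0 0 0 5;0 0 0 0 0 0 5' && python3 -m jog '0 0 0 0 0 0 40;0 0 0 0 0 0 40;0 0 0 0 0 0 40;-30 0 0 0 0 0 40;-35 0 0 0 0 0 40' && python3 -m jog '-35 0 0 0 0 0 40;-20 0 0 0 0 0 40;0 0 0 0 0 0 40'
python3 - <<'E'
from h import *
for n,b in(("scene",(190,180,370,300)),("top",(210,200,370,320))):
    im,d=bot.read_camera(n);crop("s",im,*b,4.4,f"{n}24.png")
E
```

```text
t: 32.1
eef_pos: [0.5103, 0.0329, 0.1679]
tool_rot: [0.489, 0.515, 0.486, -0.51]
contact_force: [6.3, 5.3, -1.7]
gripper_width: 0.16
t: 32.6
eef_pos: [0.5057, 0.0307, 0.2309]
tool_rot: [-0.486, -0.511, -0.488, 0.514]
contact_force: [0.3, 0.5, 1.0]
gripper_width: 0.469
t: 32.9
eef_pos: [0.5087, 0.0313, 0.2896]
tool_rot: [0.488, 0.514, 0.486, -0.511]
contact_force: [-0.3, -0.5, -0.6]
gripper_width: 0.468
```

View pics/scene24.png

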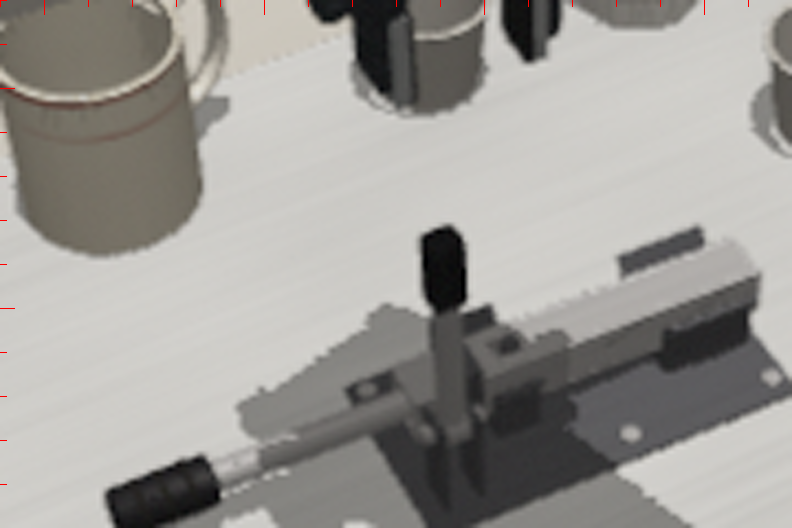

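View pics/top24.png

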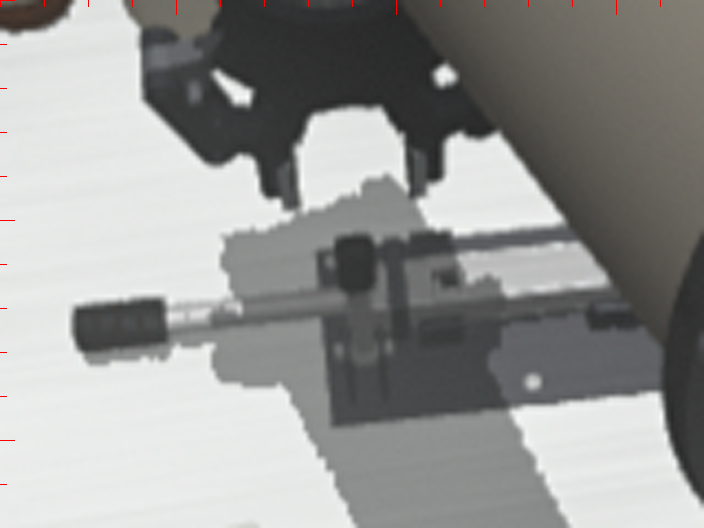

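Run:
```python
from h import *
S=lambda x,y:("scene",190+x/4.4,180+y/4.4);T=lambda x,y:("top",210+x/4.4,200+y/4.4)
p=tri(S(442,232),T(354,238));print("grip top",p); p=tri(S(443,268),T(354,262));print("grip c",p)
for f in(-.3,-.17,0,.1,.2,.3):
  q=[.5269+.085*np.sin(f),.0325,.099+.085*np.cos(f)];u,v=proj("scene",q);a,b=proj("top",q);print(f,(u-190)*4.4,(v-180)*4.4,(a-210)*4.4,(b-200)*4.4)
```

```text
grip top (array([0.5299, 0.0309, 0.1975]), np.float64(0.00113621395014169))
grip c (array([0.527 , 0.0323, 0.1821]), np.float64(0.0003826264112033488))
-0.3 475.75033942134604 315.3341522921636 362.8744028904596 319.1204707227644
-0.17 461.08116612930786 291.57789964173617 358.8247802875813 292.9718015921616
0 441.9335830168193 264.5285818528658 353.6777211641832 260.58274121251975
0.1 430.9351235803381 251.0481189754794 350.79449152629337 242.8946388493512
0.2 420.29061584422175 239.52920611027002 348.05988505582957 226.46791428624226
0.3 410.11691539274096 230.06497244044687 345.5042546759056 211.4794007887251
```

The lever is about upright (joint ≈ 0.35). For margin I nudge it back a little with closed fingers from the far side.

```bash
python3 -m jog '0 25 0 0 0 0 0;0 29 0 0 0 0 0;0 0 0 0 0 0 0;0 0 0 0 0 0 0;0 0 0 0 0 0 0'
python3 - <<'E'
from h import *
go([.563,.0325,.175],[.051,.9987])
E
```

```text
t: 33.5
eef_pos: [0.5599, 0.0287, 0.2854]
tool_rot: [-0.487, -0.512, -0.488, 0.513]
contact_force: [0.1, 0.5, 0.5]
gripper_width: -0.002
t 33.5 eef [0.5599 0.0287 0.2854] w -0.2 F [0.1316 0.4702 0.4506] 
turn [0.0096 0.0038 0.0232] shift after [110.3865   2.9198  -3.9234] shift now [110.3776   3.1914  -3.9641]
q [ 0.168   0.2711 -0.4016  1.7444  0.1146  1.1516 -1.8882]
```

```bash
python3 -m jog '35 3 -3 0 0 0 0;35 0 0 0 0 0 0;25 0 0 0 0 0 0;12 0 0 0 0 0 0;0 0 0 0 0 0 0' && python3 -m jog '0 -7 0 0 0 0 0;0 -7 0 0 0 0 0;0 -6 0 0 0 0 0;0 -6 0 0 0 0 0;0 0 0 0 0 0 0' && python3 -m jog '0 -5 0 0 0 0 0;0 -3 0 0 0 0 0;0 0 0 0 0 0 0'
```

```text
t: 34.0
eef_pos: [0.5627, 0.0314, 0.1781]
tool_rot: [-0.487, -0.511, -0.488, 0.513]
contact_force: [-0.8, 0.6, -1.4]
gripper_width: -0.001
t: 34.5
eef_pos: [0.5383, 0.033, 0.1805]
tool_rot: [0.488, 0.513, 0.487, -0.512]
contact_force: [0.5, -0.5, -0.3]
gripper_width: 0.002
t: 34.8
eef_pos: [0.53, 0.0333, 0.1796]
tool_rot: [-0.487, -0.512, -0.487, 0.512]
contact_force: [1.6, 0.3, 2.0]
gripper_width: -0.0
```

Now back off, rise clear, and do the final checks.

```bash
python3 -m jog '0 10 0 0 0 0 0;0 10 0 0 0 0 0;-40 0 0 0 0 0 0;-40 0 0 0 0 0 0;-30 0 0 0 0 0 0' && python3 -m jog '0 0 40 0 0 0 0;0 0 40 0 0 0 0;0 0 40 0 0 0 0;0 0 40 0 0 0 0;0 0 0 0 0 0 0' && python3 -m jog '0 -20 40 0 0 0 0;0 -20 40 0 0 0 0;0 0 40 0 0 0 0;0 0 0 0 0 0 0;0 0 0 0 0 0 0'
python3 - <<'E'
from h import *
im,d=bot.read_camera("scene");cv2.imwrite("pics/scene25.png",im[:,:,::-1]);crop("s",im,190,180,370,300,4.4,"scene25c.png")
im,d=bot.read_camera("top");cv2.imwrite("pics/top25.png",im[:,:,::-1]);crop("s",im,220,220,370,310,5.3,"top25c.png")
E
```

```text
t: 35.3
eef_pos: [0.5513, 0.0324, 0.2913]
tool_rot: [0.487, 0.513, 0.487, -0.512]
contact_force: [0.5, 0.1, -0.0]
gripper_width: -0.002
t: 35.8
eef_pos: [0.5415, -0.1351, 0.2887]
tool_rot: [-0.485, -0.514, -0.485, 0.516]
contact_force: [0.8, 0.6, -0.7]
gripper_width: -0.001
t: 36.3
eef_pos: [0.4963, -0.2461, 0.2889]
tool_rot: [-0.486, -0.513, -0.487, 0.513]
contact_force: [-0.1, 0.9, 0.9]
gripper_width: -0.001
```

View pics/scene25c.png

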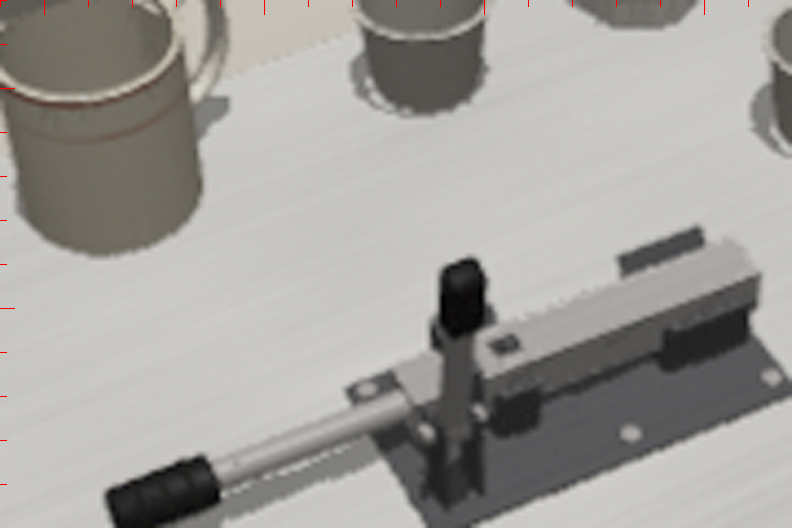

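View pics/top25c.png

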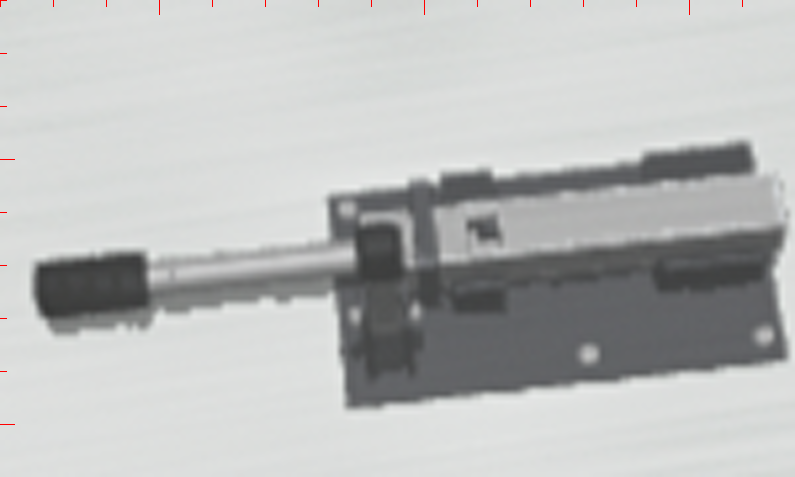

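View pics/scene25.png

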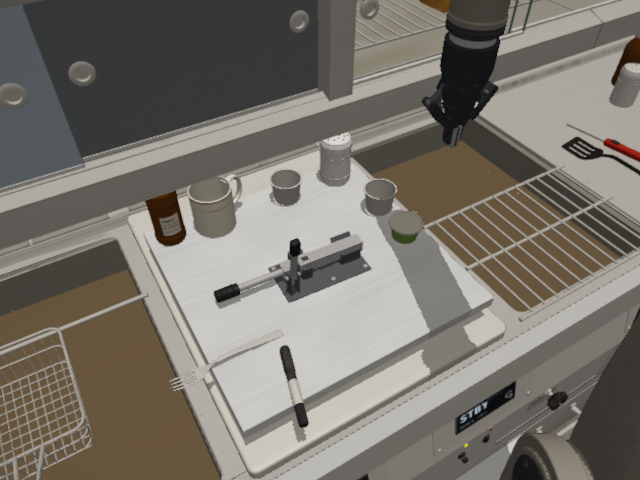

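Run:
```python
from h import *
cx=np.array([.051,.9987]);cl=np.array([-.9987,.051]);seat=np.array([.558,-.0388])
T=lambda x,y:("top",220+(x+.5)/5.3-.5,220+(y+.5)/5.3-.5)
for nm,a,z in(("knob tip",T(36,289),.080),("knob inner",T(148,278),.080),("sleeve closed front-top",T(783,229),.092),("closed far-top",T(775,176),.092),("sleeve front top at flange",T(440,262),.092),("flange top ctr rear edge",T(435,213),.104)):
    p=onz(*a,z)[:2]-seat;print(nm,1000*p@cx,1000*p@cl)
o=bot.get_obs();print(o["t"],o["contact_force"])
```

```text
knob tip 199.264103498046 1.0271847174679813
knob inner 157.14970424988 1.3488005832306327
sleeve closed front-top -81.83526714130379 14.460530422078453
closed far-top -82.3511150222246 -7.954441663701058
sleeve front top at flange 47.448097983059846 13.159797621618692
flange top ctr rear edge 47.514287584308285 -1.4012906688134683
36.4 [0.8535 0.6505 0.1718]
```

Run:
```python
from h import *
for n,(u0,u1,v0,v1) in(("scene",(298,310,254,262)),("top",(305,318,259,267))):
    D=[]
    for i in range(10):
        im,d=bot.read_camera(n);D.append(d)
    d=np.median(np.array(D,float),0)
    print(n)
    for v in range(v0,v1): print(v,[round(1000*float((ray(n,u,v)[0]+ray(n,u,v)[1]*d[v,u])[2])) for u in range(u0,u1)])
```

```text
scene
254 [170, 84, 83, 90, 90, 90, 89, 90, 90, 90, 91, 90]
255 [83, 91, 90, 91, 90, 91, 91, 90, 90, 91, 89, 90]
256 [89, 90, 91, 90, 89, 90, 90, 92, 89, 90, 91, 90]
257 [90, 90, 90, 91, 90, 89, 94, 94, 93, 90, 90, 91]
258 [89, 90, 90, 88, 87, 90, 92, 93, 92, 91, 90, 90]
259 [91, 90, 91, 82, 81, 90, 90, 91, 91, 89, 89, 92]
260 [91, 91, 90, 90, 85, 86, 89, 89, 90, 91, 91, 89]
261 [90, 91, 90, 91, 86, 90, 90, 90, 90, 91, 90, 90]
top
259 [92, 93, 91, 92, 92, 93, 94, 91, 93, 94, 93, 93, 92]
260 [93, 94, 93, 94, 94, 93, 92, 94, 91, 92, 92, 92, 94]
261 [94, 94, 93, 90, 91, 88, 95, 95, 81, 94, 93, 93, 92]
262 [93, 92, 92, 79, 79, 95, 95, 96, 94, 92, 93, 93, 94]
263 [92, 93, 91, 87, 87, 93, 94, 95, 95, 92, 92, 93, 92]
264 [93, 92, 93, 86, 87, 90, 93, 93, 91, 93, 92, 93, 92]
265 [93, 93, 91, 87, 91, 92, 93, 94, 91, 91, 93, 92, 93]
266 [93, 93, 92, 92, 93, 93, 92, 92, 93, 92, 93, 92, 93]
```

The button is still proud of the sleeve, the lever leans back, the sleeve is seated, and the arm is clear. Handing in.

```bash
python3 -c "
from station import bot
print(bot.hand_in())"
```

```text
the job is handed in; nothing more can be done
None
```

The rod was seated in the cradle, locked with the lever, drawn out until the button rose, and unlocked again. I handed the job in after about 37 s of the 72 s; it reports no verdict.

**What the last checks showed**
- **Lever down:** before the pull I pressed on the grip. It stopped at z 0.1057 m under 20 N, which is the height expected for fully down.
- **Pull:** the rod drew until it stopped dead, with the force rising to 16 N at the stop. By then the sleeve had slid forward about 5 mm against the lever's arm.
- **Lock button:** it stood about 3–4 mm above the sleeve's top in both depth views after the pull. A last look just before hand-in showed about 3 mm.
- **Lever at the end:** it measured about upright after the swing (joint ≈ 0.35). I then nudged it further back, and the last picture shows it leaning back.
- **Sleeve at the end:** it lies in both saddles, 7–9 mm behind the seat point.
- **Surroundings:** in the last scene picture nothing else on the board looks moved, and the arm was clear of everything.

**Checks that disagreed or proved little**
- **Drawn length:** it came out at about 76 mm measured from the closed end and 79 mm from the flange, against the nominal 80 mm. Both are above the 74 mm limit, but the measurement is only good to a few mm.
- **Push-back test:** the whole sleeve slid back 7–8 mm under less force than the rod needs, so it did not prove the lock. I relied on the depth readings of the button instead.

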